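Sort two sprung stop units and draw the passed one out to its mark

TASK

Two sprung stop units for the bench grinder are waiting to be sorted: set the red-tagged one in the red reject nest and the green-tagged one in the green pass nest, each fully down in its pocket with its rod out through the slotted end wall, and let go of both. Then take the green-tagged unit by its black pull tab and draw the rod out against its spring until the orange length band has just come fully out of the housing, and finish there, still holding it at the mark. Leave the other things on the bench where they are.

Things in the scene. Friction and masses are not known exactly. Their poses are not given: they have to be found in the camera images.
- green_unit: unit with a round green tag (26 mm) on top: loose aluminium housing, black band at its rear, 80 (x) x 40 (y) x 40 mm (z), 0.3 to 0.5 kg, standing on the bench. Origin: centre of its underside, z up. A 10 mm steel rod leaves its front face (x = -40 mm) along -x, axis at z = 22 mm, with a black pull tab on its end. Lift by the 40 mm wide housing, fingers closing along y.
- red_unit: unit with a round red tag (26 mm) on top: loose aluminium housing, black band at its rear, 80 (x) x 40 (y) x 40 mm (z), 0.3 to 0.5 kg, standing on the bench. Origin: centre of its underside, z up. A 10 mm steel rod leaves its front face (x = -40 mm) along -x, axis at z = 22 mm, with a black pull tab on its end. Lift by the 40 mm wide housing, fingers closing along y.
- pass_nest: green pass nest, fixed, 102 (x) x 62 (y) mm. Origin: centre of its underside, z up. Pocket 86 x 46 mm, centred, floor at z = 6 mm (3 mm play round a housing). Side walls (y = +-23 to 28 mm) reach z = 13 mm, end walls (6 mm thick) 34 mm. The -x end wall has a 20 mm wide slot, open at the top, for the rod: the unit sits with its x axis along the nest's.
- reject_nest: red reject nest, fixed, 102 (x) x 62 (y) mm. Origin: centre of its underside, z up. Pocket 86 x 46 mm, centred, floor at z = 6 mm (3 mm play round a housing). Side walls (y = +-23 to 28 mm) reach z = 13 mm, end walls (6 mm thick) 34 mm. The -x end wall has a 20 mm wide slot, open at the top, for the rod: the unit sits with its x axis along the nest's.
- green_tab_grip (a point): centre of the black pull tab on the green-tagged unit's rod: 22 mm (along x) x 18 mm wide (y) x 30 mm tall. Rod home, it lies at x = -83, z = 23 mm in the unit's frame and 32 mm of bare rod shows between tab and housing. Axes as the unit's.
- red_tab_grip (a point): centre of the black pull tab on the red-tagged unit's rod: 22 mm (along x) x 18 mm wide (y) x 30 mm tall. Rod home, it lies at x = -83, z = 23 mm in the unit's frame and 32 mm of bare rod shows between tab and housing. Axes as the unit's.
- green_tab: the green-tagged unit's black pull tab as a part; its origin is NOT at the tab but coincides with the unit's origin when the rod is home and moves with the rod (use green_tab_grip to grasp)
- green_rod (a joint): how far the green-tagged unit's rod is drawn out, m: 0 home, 0.065 end stop. An 8 mm orange band on it, hidden at first, begins to show at 0.032 and is just fully out at 0.040. An inner spring pulls it home: 2 N at 0, 6.6 N at 0.040; it snaps home if let go. In the nest the housing first shifts up to 3 mm (6 mm if it lay back) onto the slotted wall
- red_rod (a joint): the same for the red-tagged unit's rod
- screw_jar: bystander, loose: glass jar with an orange lid, 64 mm across, about 85 mm tall
- nail_jar: bystander, loose: glass jar with a blue lid and paper label, 60 mm across, about 95 mm tall
- paint_tin: bystander, loose: tin with a yellow label, 72 mm across, 80 mm tall
- bush: bystander, loose: brass ring lying flat, 28 mm across, 16 mm tall
- wrench: bystander, loose: steel wrench lying on the bench
- screwdriver: bystander, loose: screwdriver with a red handle lying on the bench
- wheel: bystander, loose: spare brick-coloured grinding wheel lying flat, 120 mm across, 20 mm thick

How it is judged:
On the way, in this order (a step that is already met when the one before it is completed fails the run):
1. both units seated in their own nests, let go, rods home (x of green_unit in the frame of pass_nest between -0.006 and 0.006 m and y of green_unit in the frame of pass_nest between -0.006 and 0.006 m and z of green_unit in the frame of pass_nest between 0.003 and 0.009 m and angle between each of green_unit, red_unit's own z axis and vertical below 0.07 rad and angle between the x axis of green_unit and the x axis of pass_nest, either way round below 0.12 rad and x of green_tab_grip in the frame of pass_nest below -0.06 m and x of red_unit in the frame of reject_nest between -0.006 and 0.006 m and y of red_unit in the frame of reject_nest between -0.006 and 0.006 m and z of red_unit in the frame of reject_nest between 0.003 and 0.009 m and angle between the x axis of red_unit and the x axis of reject_nest, either way round below 0.12 rad and x of red_tab_grip in the frame of reject_nest below -0.06 m and value of joint each of green_rod, red_rod below 0.005 m and contact force between each of green_unit, red_unit and the fingers below 0.1 N and contact force between each of green_unit, red_unit and the arm below 0.1 N), for 0.2 s.
2. the green-tagged unit's rod drawn out to its mark by the fingers on its tab (value of joint green_rod between 0.035 and 0.047 m and contact force between green_tab and the fingers above 2 N), for 0.3 s.
At the end, for the whole second after the job is handed in: The program ends holding: the fingers still grip the green-tagged unit's tab (more than 2 N) with its rod out 35 to 47 mm (band just out at 40) and still, both units fully seated in their own nests (within 6 mm, flat to 0.07 rad), the red-tagged unit untouched with its rod home (all of step 2 and x of green_unit in the frame of pass_nest between -0.006 and 0.006 m and y of green_unit in the frame of pass_nest between -0.006 and 0.006 m and z of green_unit in the frame of pass_nest between 0.003 and 0.009 m and angle between each of green_unit, red_unit's own z axis and vertical below 0.07 rad and angle between the x axis of green_unit and the x axis of pass_nest, either way round below 0.12 rad and x of green_tab_grip in the frame of pass_nest below -0.06 m and x of red_unit in the frame of reject_nest between -0.006 and 0.006 m and y of red_unit in the frame of reject_nest between -0.006 and 0.006 m and z of red_unit in the frame of reject_nest between 0.003 and 0.009 m and angle between the x axis of red_unit and the x axis of reject_nest, either way round below 0.12 rad and x of red_tab_grip in the frame of reject_nest below -0.06 m and contact force between red_unit and the arm below 0.1 N and contact force between red_unit and the fingers below 0.1 N and value of joint red_rod below 0.005 m and velocity of joint green_rod between -0.01 and 0.01 m/s and linear speed of each of green_unit, red_unit below 0.02 m/s); the arm keeps its last pose, push and grip.
It fails at once if a bystander on the bench is moved more than 20 mm (distance of any of screw_jar, nail_jar, paint_tin, bush, wrench, screwdriver, wheel from where it was at the start of the episode above 0.02 m).
It also fails if it takes over 64 s, if anything falls off the work surface, if the arm or the gripper's body presses on something with over 40 N, if the wrist force passes 120 N, or if a joint passes its speed limit or range.

ROBOT

A 7-joint arm with a two-finger parallel gripper is mounted at the origin on the work surface. World frame = base frame: x ahead of the robot, y to its left, z up, the work surface at z = 0. Lengths are in m, angles in rad, forces in N, time in s.
With the tool pointing down it reaches from about 0.425 to 0.925 m from the base axis. Payload 6.8 kg.
Tool frame: the origin (TCP) lies at the very end of the fingers, on their centre line; the grasp point (between the pads) lies 19 mm behind it (bot.grasp_offset is the distance from the TCP to the grasp point, in m); z points along the fingers, y is the direction in which the jaws open and shut (so a half turn about z gives the same grasp; the last joint's range is limited). The gripper opens to 85 mm and grips with 20 to 120 N. Pads are 22 mm wide; open, the fingers measure 114 mm over their backs; the gripper's body (76 mm by 85 mm) begins 54 mm behind the grasp point. The pads swing forward as they close: fully open they stand 13 mm farther back than shut.
Start: joints at [-1.374, 0.477, 0.022, 1.555, -0.011, 1.109, -0.083], TCP at [0.203, 0.644, 0.231] pointing down, gripper open.
Joint ranges: [-2.96, 2.96], [-0.34, 2.1], [-1.41, 1.46], [0.24, 2.44], [-1.37, 4.51], [0.17, 1.92], [-2.96, 2.96]. Speed limits (rad/s): [2.39, 2.39, 3.14, 3.14, 3.14, 3.14, 3.14].

INTERFACE

Orientations are given as a unit quaternion [w, x, y, z].
In Python, from station import monitor, cams, bot, finder gives the robot as it stands.
- The arm moves only by the tool jog_arm, never from a script. Its argument "plan" is a list of rows, each an object of numbers: "x", "y", "z": the shift along the tool's x, y, z as a fraction of full scale; "wx", "wy", "wz": the turn, a rotation vector about the tool's x, y, z as a fraction of full scale. A call has 1 to 12 rows; each row is the pose to reach, as a shift and turn from the pose measured when the call began, along the tool's axes at that moment, turning the shorter way round; what a row does not reach only later rows make up. Full scale, the value 1, is 20 cm for a shift and 180 degrees for a turn. A row lasts 1/12 s, in which the tool goes at most 41.7 mm and 7.16 degrees, less where a joint would pass 70% of its speed; a pose out of reach is approached as far as the arm can. A call with a number of a shift or a turn outside -1 to 1 is refused whole. A call with a gripper value outside its range is refused whole. "hand" is the opening, from -1 (shut) to 1 (fully open), set as the call begins (left out, the last holds). The fingers move at their own pace and stop on an object; "grip_force" is the grip in N (left out, the last holds). Time passes only in rows, so rows that repeat a pose let the fingers close. It gives the time, the measured TCP pose, the force and the opening at its end, in the units of the state.
- monitor.get_obs(): the state, without advancing time (a new reading comes with each control period).
- cams.read_camera(name): name is "scene" or "top" or "wrist"; returns the picture (384x512x3 uint8, red, green, blue); there is no depth.
- cams.get_calibration(name): a dict with "fx", "fy", "cx", "cy" (pixels), "extrinsics" (4x4, takes a point from world to camera coordinates). Camera axes: x right, y down, z forward; pixel columns grow to the right and rows downward; lengths in m; the calibration is good to about 2 mm. A picture is of the moment at which its call begins: read the wrist's pose just before it. get_calibration takes no time and is no camera call; for the wrist camera it gives the pose at the moment of the call.
- bot.hand_in(): hands the job in, once; it reports no verdict.
Trained networks look in the newest picture that a camera, given by its name, has taken for a name from the list of things; names that differ only in an ending like _2 or _b are one class to them, and where a whole thing is asked for, a point or a joint stands for the part that bears it (a point fixed in the world has none). Each returns a list of dicts, best first, with "confidence" (0 to 1); they miss things now and then, are a little off and sometimes report something else, mostly with a low value. They report only what shows in the picture. A call takes as long as a camera call.
- finder.find_in(camera, target): "bbox" ([left, top, width, height] in pixels, round what is visible of it).
- finder.place_of(camera, target): "location" ([column, row] in pixels: a listed point, or the origin of a listed thing).
The state is a dict: "t": time; "q": joint angles; "joint_vel": joint speeds; "joint_torque": joint torques, N m; "eef_pos": TCP position; "tool_rot": TCP orientation; "contact_force": force on the tool from outside, world axes, zero at the start; "torque": the same for the moment, N m; "gripper_width": opening from 0.0 (shut) to 1.0 (fully open).
Only numpy, scipy, OpenCV 4.12 (cv2) and the standard library are available. Lean on these libraries where they do the work, as an engineer would, in place of code of your own. Each camera call takes 0.05 s, during which the arm holds its last target. There are 200 camera calls.

## Working session

There is one attempt and no reset: what is moved stays moved. The work goes in short steps, Python scripts to look and compute and a tool call to move; the robot and the scene stay as the last step left them, time stands still between calls to the robot, and variables do not carry over. Pictures are saved under pics/ and viewed, about 8 in all and at most 12, crops included, and the job is handed in when it is done.

Besides the shell and the picture viewer there is one more tool, called after "Emit:" in YAML: its name, and indented under it one key for each argument. jog_arm: Moves the arm, as the interface text tells. Shift numbers are shares of 20 cm and turn numbers shares of 180 degrees, none past 1 either way. Its arguments: {"type":"object","properties":{"plan":{"type":"array","items":{"type":"object","properties":{"x":{"type":"number","minimum":-1,"maximum":1},"y":{"type":"number","minimum":-1,"maximum":1},"z":{"type":"number","minimum":-1,"maximum":1},"wx":{"type":"number","minimum":-1,"maximum":1},"wy":{"type":"number","minimum":-1,"maximum":1},"wz":{"type":"number","minimum":-1,"maximum":1}}}},"hand":{"type":"number"},"grip_force":{"type":"number"}},"required":["plan"]}

```bash
ls; mkdir -p pics; python3 - <<'E'
from station import monitor,cams,bot,finder
import cv2,numpy as np
print(monitor.get_obs())
for c in ["top","scene"]:
    im=cams.read_camera(c); cv2.imwrite(f"pics/{c}0.png",im[:,:,::-1])
    k=cams.get_calibration(c); print(c,k)
    for n in ["green_unit","red_unit","pass_nest","reject_nest","green_tab_grip","red_tab_grip"]:
        print(c,n,[(np.round(d["location"],1),round(d["confidence"],2)) for d in finder.place_of(c,n)[:2]])
E
```

```text
pics
{'t': 0.0, 'q': array([-1.37408656,  0.47781506,  0.02235448,  1.55644734, -0.01152282,
        1.10929477, -0.08311029]), 'joint_vel': array([ 0.00104034,  0.00067129, -0.000513  ,  0.00100725,  0.00074049,
       -0.00050166, -0.00157232]), 'joint_torque': array([-5.84139307e-04, -5.96439278e+01,  1.60784058e+00, -2.81192780e+01,
        1.24993184e-02,  9.48058383e-03,  3.55157184e-07]), 'eef_pos': array([0.20241481, 0.64331725, 0.2303177 ]), 'tool_rot': array([-7.80680681e-05,  1.51821407e-01,  9.88407516e-01, -9.14836656e-04]), 'contact_force': array([0.0764615 , 0.00355893, 0.05677809]), 'torque': array([-0.03912802, -0.02840043, -0.00137805]), 'gripper_width': 1.00100263754886}
top {'fx': 416.68927014455585, 'fy': 416.68927014455585, 'cx': 253.8684568971147, 'cy': 191.45301322991926, 'extrinsics': array([[ 0.02377031, -0.99970604, -0.00477499, -0.04081392],
       [-0.99064246, -0.02291216, -0.13454568,  0.55704053],
       [ 0.13439673,  0.0079285 , -0.99089589,  1.04622643],
       [ 0.        ,  0.        ,  0.        ,  1.        ]])}
top green_unit [(array([150.6, 22
[... 432 characters left out ...]
195.11722504397616, 'extrinsics': array([[-0.85537596,  0.51793762, -0.00851999,  0.48844853],
       [ 0.39621882,  0.64358497, -0.65483511, -0.1654563 ],
       [-0.3336804 , -0.563506  , -0.75572375,  1.20390319],
       [ 0.        ,  0.        ,  0.        ,  1.        ]])}
scene green_unit [(array([348.7, 265.6]), 0.67)]
scene red_unit [(array([271.9, 279.7]), 0.98), (array([261.7, 119.2]), 0.44)]
scene pass_nest [(array([260.7, 176. ]), 0.84), (array([426.4, 278.6]), 0.22)]
scene reject_nest [(array([196.4, 183.3]), 0.81), (array([260.9, 122.1]), 0.51)]
scene green_tab_grip [(array([328.2, 275.5]), 0.51)]
scene red_tab_grip [(array([327.8, 276.8]), 0.58), (array([241.5, 284.6]), 0.4)]
```

```bash
cat > h.py <<'E'
import numpy as np,cv2
from scipy.spatial.transform import Rotation as R
from station import monitor,cams,bot,finder
def world(k,uv,z):
    E=k["extrinsics"];d=E[:3,:3].T@np.array([(uv[0]-k["cx"])/k["fx"],(uv[1]-k["cy"])/k["fy"],1])
    o=-E[:3,:3].T@E[:3,3];return o+d*(z-o[2])/d[2]
def pix(k,p):
    E=k["extrinsics"];c=E[:3,:3]@np.asarray(p)+E[:3,3]
    return np.array([k["fx"]*c[0]/c[2]+k["cx"],k["fy"]*c[1]/c[2]+k["cy"]])
def tool():
    s=monitor.get_obs();w,x,y,z=s["tool_rot"];return s,R.from_quat([x,y,z,w])
def jog(pos,yaw):
    """shift/turn fractions to tool-down pose; yaw: direction of tool x in world, tool y = jaws"""
    s,T=tool();sh=T.inv().apply(np.array(pos)-s["eef_pos"])/.2
    best=None
    for k in (0,np.pi):
        G=R.from_euler('z',yaw+k)*R.from_euler('x',np.pi)
        w=(T.inv()*G).as_rotvec()/np.pi
        if best is None or np.linalg.norm(w)<np.linalg.norm(best):best=w
    print("jog",np.round(sh,4),np.round(best,4),"t",s["t"])
E
python3 - <<'E'
import cv2
a=cv2.imread("pics/top0.png");cv2.imwrite("pics/top0b.png",cv2.resize(a[60:360,70:420],None,fx=2.2,fy=2.0,interpolation=cv2.INTER_CUBIC))
E
```

```text
(no output)
```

View pics/top0.png

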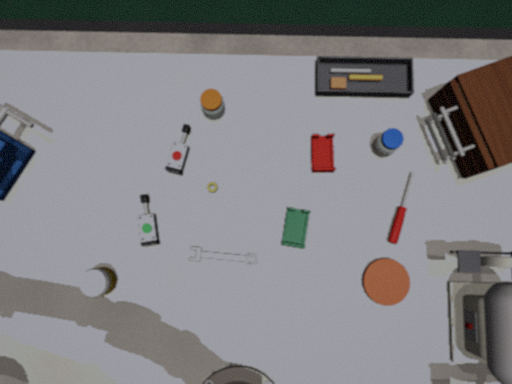

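View pics/scene0.png

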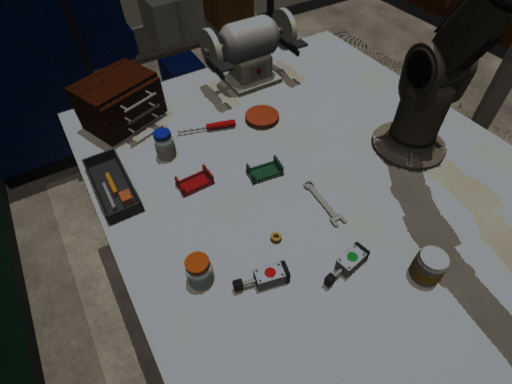

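```bash
python3 - <<'E'
from h import *
a=cv2.imread("pics/top0.png");s=cv2.imread("pics/scene0.png")
f=dict(interpolation=cv2.INTER_CUBIC)
A=cv2.resize(a[120:260,270:350],(340,595),**f);B=cv2.resize(a[110:255,125:205],(328,595),**f)
cv2.imwrite("pics/z1.png",np.hstack([A,B]))
S=s[150:200,165:295];cv2.imwrite("pics/z2.png",cv2.resize(S,(780,300),**f))
k=cams.get_calibration("top");g=a.astype(int)
hsv=cv2.cvtColor(a,cv2.COLOR_BGR2HSV)
def blob(m,c,r):
    mm=np.zeros_like(m);mm[c[1]-r:c[1]+r,c[0]-r:c[0]+r]=m[c[1]-r:c[1]+r,c[0]-r:c[0]+r]
    p=np.argwhere(mm)[:,::-1].astype(np.float32);return p
sat=hsv[:,:,1]>110;dark=hsv[:,:,2]<60
for n,c,r in [("redtag",(178,156),9),("greentag",(148,228),9)]:
    p=blob(sat,c,r);print(n,len(p),p.mean(0),world(k,p.mean(0),.041))
for n,c,r in [("redtab",(186,129),8),("greentab",(145,199),8)]:
    p=blob(dark,c,r);print(n,len(p),p.mean(0),world(k,p.mean(0),.038))
for n,c,r in [("rejnest",(322,152),24),("passnest",(296,227),24)]:
    p=blob(sat,c,r);print(n,len(p),cv2.minAreaRect(p),world(k,cv2.minAreaRect(p)[0],.01))
E
```

```text
redtag 55 [176.43637 155.32727] [0.64837766 0.17777704 0.041     ]
greentag 47 [146.44681 227.76596] [0.45701906 0.24550373 0.041     ]
redtab 46 [186.26086 128.78261] [0.72157202 0.15577753 0.038     ]
greentab 48 [144.91667 198.35417] [0.53315643 0.25472788 0.038     ]
rejnest 776 ((322.38201904296875, 152.48876953125), (37.45439147949219, 22.313880920410156), 88.31531524658203) [ 0.67198754 -0.20992102  0.01      ]
passnest 115 ((295.0000305175781, 227.5), (19.59929656982422, 35.299530029296875), 8.972626686096191) [ 0.46824343 -0.13817108  0.01      ]
```

View pics/z1.png

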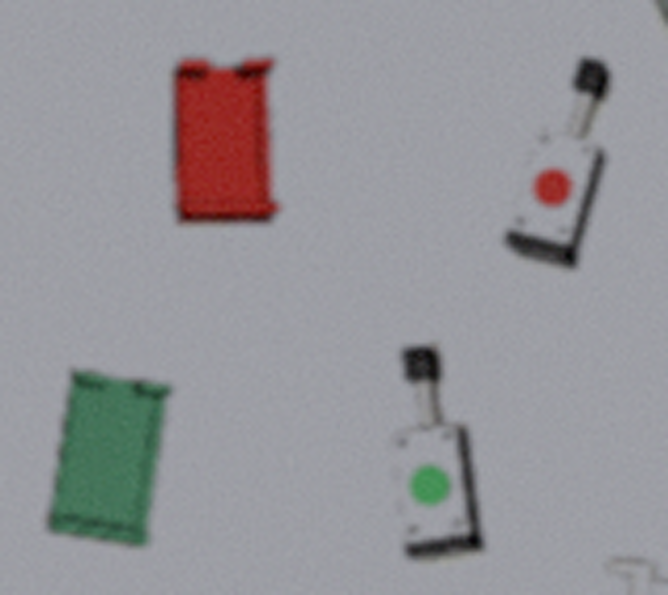

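Emit:
jog_arm:
  plan:
    - {"x": -0.2,"y": -0.16}
    - {"x": -0.4,"y": -0.32}
    - {"x": -0.6,"y": -0.48}
    - {"x": -0.8,"y": -0.64}
    - {"x": -0.9,"y": -0.76}
    - {"x": -0.9,"y": -0.76}
  hand: 1

```text
invalid input at $.plan[0]: expected keys x, y, z, wx, wy, wz
```

Emit:
jog_arm:
  plan:
    - {"x": -0.2,"y": -0.16,"wz": -0.03}
    - {"x": -0.4,"y": -0.32,"wz": -0.06}
    - {"x": -0.6,"y": -0.48,"wz": -0.09}
    - {"x": -0.8,"y": -0.64,"wz": -0.12}
    - {"x": -0.9,"y": -0.76,"wz": -0.135}
    - {"x": -0.9,"y": -0.76,"wz": -0.135}
    - {"x": -0.9,"y": -0.76,"wz": -0.135}

```text
invalid input at $.plan[0]: expected keys x, y, z, wx, wy, wz
```

```bash
python3 - <<'E'
from h import *
s,T=tool();print(s["t"],s["eef_pos"],T.as_matrix().round(3).tolist(),s["q"].round(2))
k=cams.get_calibration("wrist");im=cams.read_camera("wrist");cv2.imwrite("pics/w1.png",im[:,:,::-1])
E=k["extrinsics"];print("cam",-E[:3,:3].T@E[:3,3],E[:3,:3].round(2).tolist(),k["fx"])
for n in ["green_unit","green_tab_grip"]:
    d=finder.place_of("wrist",n)
    if d: print(n,d[0],world(k,d[0]["location"],.0 if n=="green_unit" else .023))
E
```

```text
0.7 [0.20255965 0.64390181 0.23134543] [[-0.954, 0.3, 0.0], [0.3, 0.954, 0.0], [0.0, 0.0, -1.0]] [-1.37  0.48  0.02  1.56 -0.01  1.11 -0.08]
cam [0.12998171 0.66608231 0.37359178] [[0.3, 0.95, -0.0], [0.91, -0.29, 0.3], [0.28, -0.09, -0.96]] 283.5764044875824
green_unit {'location': [79.2, 370.1], 'confidence': 0.91} [0.45161978 0.24394953 0.        ]
```

View pics/w1.png

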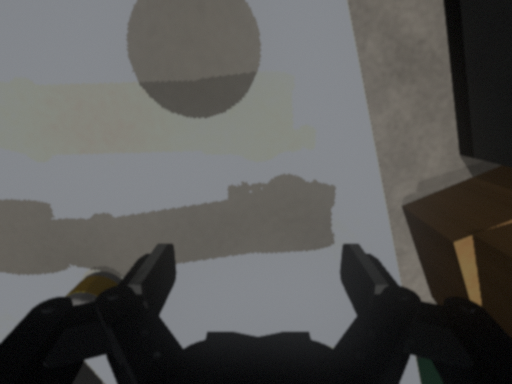

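Emit:
jog_arm:
  plan:
    - {"x": -0.2,"y": -0.14,"z": 0,"wx": 0,"wy": 0,"wz": 0}
    - {"x": -0.4,"y": -0.28,"z": 0,"wx": 0,"wy": 0,"wz": 0}
    - {"x": -0.6,"y": -0.42,"z": 0,"wx": 0,"wy": 0,"wz": 0}
    - {"x": -0.8,"y": -0.56,"z": 0,"wx": 0,"wy": 0,"wz": 0}
    - {"x": -1,"y": -0.7,"z": 0,"wx": 0,"wy": 0,"wz": 0}
    - {"x": -1,"y": -0.7,"z": 0,"wx": 0,"wy": 0,"wz": 0}
  hand: 1

```text
t: 1.35
eef_pos: [0.3531, 0.4477, 0.2316]
tool_rot: [0.0, 0.153, 0.988, -0.0]
contact_force: [-0.2, 0.8, -0.3]
gripper_width: 0.997
```

Emit:
jog_arm:
  plan:
    - {"x": -0.2,"y": -0.14,"z": 0,"wx": 0,"wy": 0,"wz": -0.03}
    - {"x": -0.4,"y": -0.28,"z": 0,"wx": 0,"wy": 0,"wz": -0.06}
    - {"x": -0.6,"y": -0.42,"z": 0,"wx": 0,"wy": 0,"wz": -0.09}
    - {"x": -0.8,"y": -0.56,"z": 0,"wx": 0,"wy": 0,"wz": -0.12}
    - {"x": -1,"y": -0.7,"z": 0,"wx": 0,"wy": 0,"wz": -0.135}
    - {"x": -1,"y": -0.7,"z": 0,"wx": 0,"wy": 0,"wz": -0.135}
    - {"x": -1,"y": -0.7,"z": 0,"wx": 0,"wy": 0,"wz": -0.135}

```text
t: 1.93
eef_pos: [0.507, 0.2448, 0.2322]
tool_rot: [0.002, -0.053, 0.999, -0.002]
contact_force: [0.8, -0.3, -0.4]
gripper_width: 1.001
```

```bash
cat > look.py <<'E'
from h import *
import sys
def look(names,fn):
    s,T=tool();print(s["t"],s["eef_pos"].round(4),"yaw",np.degrees(np.arctan2(*T.as_matrix()[1::-1,0])).round(1),s["q"].round(2),s["gripper_width"])
    k=cams.get_calibration("wrist");im=cams.read_camera("wrist");cv2.imwrite(fn,im[:,:,::-1]);np.savez(fn[:-4],**k)
    for n,z in names:
        d=finder.place_of("wrist",n)
        for e in d[:2]: print(n,np.round(e["location"],1),round(e["confidence"],2),world(k,e["location"],z).round(4))
if __name__=="__main__": look([(a,float(b)) for a,b in (x.split(":") for x in sys.argv[2:])],sys.argv[1])
E
python3 look.py pics/w2.png green_unit:0 green_tab_grip:.023
```

```text
1.9333 [0.507  0.2448 0.2322] yaw -174.0 [-0.68  0.29  0.14  1.84 -0.04  1.02  1.15] 1.001458932675925
green_unit [107.3  49.2] 0.71 [0.3876 0.0494 0.    ]
green_tab_grip [265.2 190.3] 0.82 [0.5357 0.2559 0.023 ]
green_tab_grip [265.1 121.6] 0.57 [0.45  0.246 0.023]
```

View pics/w2.png

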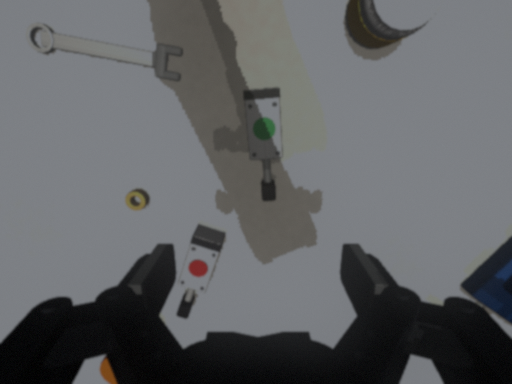

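```bash
cat >> h.py <<'E'
def blob(im,c,r,kind):
    hsv=cv2.cvtColor(im,cv2.COLOR_BGR2HSV);S,V=hsv[:,:,1],hsv[:,:,2]
    m=(S>110) if kind=="tag" else (V<55)
    mm=np.zeros_like(m);sl=(slice(max(0,c[1]-r),c[1]+r),slice(c[0]-r,c[0]+r));mm[sl]=m[sl]
    n,l,st,ce=cv2.connectedComponentsWithStats(mm.astype(np.uint8));i=1+st[1:,4].argmax()
    return ce[i],st[i]
E
python3 - <<'E'
from h import *
im=cv2.imread("pics/w2.png");k=np.load("pics/w2.npz")
for n,tg,tb in [("green",(264,128),(268,188)),("red",(198,268),(186,304))]:
    a,sa=blob(im,tg,16,"tag");b,sb=blob(im,tb,16,"tab")
    A=world(k,a,.04);B=world(k,b,.032);print(n,a,sa,b,sb,A,B,np.linalg.norm((A-B)[:2]),np.degrees(np.arctan2(*(B-A)[1::-1])))
E
```

```text
green [268.82474227 125.96907216] [263 119  11  17  97] [268.         190.11155378] [261 179  15  22 251] [0.4534352  0.25039093 0.04      ] [0.53242913 0.25890172 0.032     ] 0.07945108476232537 6.14931436726952
red [197.68348624 267.90366972] [189 261  18  15 218] [184.75135135 307.35135135] [178 296  16  22 185] [0.64899326 0.17685768 0.04      ] [0.72168119 0.15951994 0.032     ] 0.07472705194055473 -13.415683379682791
```

```bash
cat >> h.py <<'E'
def tagblob(im,c,r,green):
    f=im.astype(int);B,G,Rr=f[...,0],f[...,1],f[...,2]
    m=((G-Rr>12)&(G-B>5)) if green else ((Rr-G>40)&(Rr-B>40))
    mm=np.zeros(m.shape,np.uint8);sl=(slice(c[1]-r,c[1]+r),slice(c[0]-r,c[0]+r));mm[sl]=m[sl]
    n,l,st,ce=cv2.connectedComponentsWithStats(mm);i=1+st[1:,4].argmax();return ce[i],st[i]
E
python3 - <<'E'
from h import *
im=cv2.imread("pics/w2.png");k=np.load("pics/w2.npz")
a,st=tagblob(im,(264,128),18,True);A=world(k,a,.04);print(a,st,A)
hs=[world(k,p,.04) for p in [(246,97),(281,97),(249,157),(284,157)]];print(hs)
B=world(k,(268,190),.032)
yaw=np.arctan2(*(B-A)[1::-1]);print(np.degrees(yaw),np.linalg.norm((B-A)[:2]))
jog([A[0],A[1],.012],yaw)
E
```

```text
[264.34491315 128.02233251] [253 117  23  23 403] [0.45627264 0.24552894 0.04      ]
[array([0.424773  , 0.22135667, 0.04      ]), array([0.42066641, 0.2602144 , 0.04      ]), array([0.49164579, 0.23117956, 0.04      ]), array([0.48723499, 0.27250523, 0.04      ])]
9.965651383966392 0.0771750716088747
jog [ 0.2303 -0.0156  1.0985] [ 0.0001  0.0002 -0.0183] t 2.0833
```

Emit:
jog_arm:
  plan:
    - {"x": 0.1,"y": -0.008,"z": 0.15,"wx": 0,"wy": 0,"wz": -0.016}
    - {"x": 0.2,"y": -0.016,"z": 0.3,"wx": 0,"wy": 0,"wz": -0.016}
    - {"x": 0.23,"y": -0.016,"z": 0.5,"wx": 0,"wy": 0,"wz": -0.016}
    - {"x": 0.23,"y": -0.016,"z": 0.7,"wx": 0,"wy": 0,"wz": -0.016}
    - {"x": 0.23,"y": -0.016,"z": 0.8,"wx": 0,"wy": 0,"wz": -0.016}
    - {"x": 0.23,"y": -0.016,"z": 0.8,"wx": 0,"wy": 0,"wz": -0.016}
    - {"x": 0.23,"y": -0.016,"z": 0.8,"wx": 0,"wy": 0,"wz": -0.016}

```text
t: 2.67
eef_pos: [0.455, 0.2468, 0.0713]
tool_rot: [-0.001, -0.085, 0.996, -0.0]
contact_force: [-0.4, 0.7, 0.1]
gripper_width: 1.002
```

```bash
python3 - <<'E'
from h import *
jog([.4563,.2455,.012],np.radians(9.5))
E
```

```text
jog [-0.0057 -0.0074  0.2966] [ 0.     -0.0005  0.0012] t 2.6667
```

Emit:
jog_arm:
  plan:
    - {"x": -0.006,"y": -0.007,"z": 0.12,"wx": 0,"wy": 0,"wz": 0.001}
    - {"x": -0.006,"y": -0.007,"z": 0.24,"wx": 0,"wy": 0,"wz": 0.001}
    - {"x": -0.006,"y": -0.007,"z": 0.297,"wx": 0,"wy": 0,"wz": 0.001}
    - {"x": -0.006,"y": -0.007,"z": 0.297,"wx": 0,"wy": 0,"wz": 0.001}
    - {"x": -0.006,"y": -0.007,"z": 0.297,"wx": 0,"wy": 0,"wz": 0.001}

```text
t: 3.08
eef_pos: [0.4568, 0.2463, 0.013]
tool_rot: [-0.0, -0.083, 0.997, 0.0]
contact_force: [0.2, 1.0, 0.8]
gripper_width: 0.996
```

Emit:
jog_arm:
  plan:
    - {"x": 0,"y": 0,"z": 0,"wx": 0,"wy": 0,"wz": 0}
    - {"x": 0,"y": 0,"z": 0,"wx": 0,"wy": 0,"wz": 0}
    - {"x": 0,"y": 0,"z": 0,"wx": 0,"wy": 0,"wz": 0}
    - {"x": 0,"y": 0,"z": 0,"wx": 0,"wy": 0,"wz": 0}
    - {"x": 0,"y": 0,"z": 0,"wx": 0,"wy": 0,"wz": 0}
    - {"x": 0,"y": 0,"z": 0,"wx": 0,"wy": 0,"wz": 0}
    - {"x": 0,"y": 0,"z": 0,"wx": 0,"wy": 0,"wz": 0}
    - {"x": 0,"y": 0,"z": 0,"wx": 0,"wy": 0,"wz": 0}
    - {"x": 0,"y": 0,"z": 0,"wx": 0,"wy": 0,"wz": 0}
    - {"x": 0,"y": 0,"z": 0,"wx": 0,"wy": 0,"wz": 0}
  hand: -1
  grip_force: 60

```text
t: 3.92
eef_pos: [0.4576, 0.2467, 0.0141]
tool_rot: [0.0, -0.083, 0.997, 0.001]
contact_force: [-1.3, -1.3, 8.9]
gripper_width: 0.458
```

Emit:
jog_arm:
  plan:
    - {"x": 0,"y": 0,"z": -0.1,"wx": 0,"wy": 0,"wz": 0}
    - {"x": 0,"y": 0,"z": -0.25,"wx": 0,"wy": 0,"wz": 0}
    - {"x": 0,"y": 0,"z": -0.4,"wx": 0,"wy": 0,"wz": 0}
    - {"x": 0,"y": 0,"z": -0.55,"wx": 0,"wy": 0,"wz": 0}
    - {"x": 0,"y": 0,"z": -0.7,"wx": 0,"wy": 0,"wz": 0}
    - {"x": 0,"y": 0,"z": -0.8,"wx": 0,"wy": 0,"wz": 0}
    - {"x": 0,"y": 0,"z": -0.8,"wx": 0,"wy": 0,"wz": 0}
    - {"x": 0,"y": 0,"z": -0.8,"wx": 0,"wy": 0,"wz": 0}

```text
t: 4.58
eef_pos: [0.4575, 0.2464, 0.1744]
tool_rot: [0.001, -0.083, 0.997, 0.001]
contact_force: [-1.6, -1.4, -3.6]
gripper_width: 0.457
```

```bash
python3 - <<'E'
from h import *
s,T=tool();print(s["contact_force"],s["gripper_width"]);jog([.47,-.138,.17],np.radians(-9))
k=cams.get_calibration("wrist")
print(pix(k,[.455,.245,.02]))
E
```

```text
[-1.58559064 -1.41914483 -3.62348005] 0.4571699318815281
jog [ 0.2572 -1.906   0.0179] [0.0007 0.0005 0.1031] t 4.5833
[257.20282138 176.47928636]
```

```bash
python3 - <<'E'
from h import *
jog([.51,-.02,.20],np.radians(-8))
E
```

```text
jog [-0.0382 -1.3571 -0.1304] [0.0007 0.0005 0.0975] t 4.5833
```

Emit:
jog_arm:
  plan:
    - {"x": 0,"y": -0.15,"z": 0,"wx": 0,"wy": 0,"wz": 0}
    - {"x": 0,"y": -0.3,"z": -0.05,"wx": 0,"wy": 0,"wz": 0}
    - {"x": -0.02,"y": -0.5,"z": -0.1,"wx": 0,"wy": 0,"wz": 0}
    - {"x": -0.04,"y": -0.68,"z": -0.13,"wx": 0,"wy": 0,"wz": 0}

```text
t: 4.92
eef_pos: [0.4866, 0.1116, 0.1985]
tool_rot: [-0.001, -0.084, 0.996, 0.0]
contact_force: [0.7, 0.3, -3.5]
gripper_width: 0.455
```

Emit:
jog_arm:
  plan:
    - {"x": 0,"y": -0.18,"z": 0,"wx": 0,"wy": 0,"wz": 0.03}
    - {"x": 0,"y": -0.35,"z": 0,"wx": 0,"wy": 0,"wz": 0.06}
    - {"x": 0,"y": -0.5,"z": 0,"wx": 0,"wy": 0,"wz": 0.09}
    - {"x": 0,"y": -0.65,"z": 0,"wx": 0,"wy": 0,"wz": 0.097}
    - {"x": 0,"y": -0.68,"z": 0,"wx": 0,"wy": 0,"wz": 0.097}
    - {"x": 0,"y": -0.68,"z": 0,"wx": 0,"wy": 0,"wz": 0.097}
    - {"x": 0,"y": -0.68,"z": 0,"wx": 0,"wy": 0,"wz": 0.097}

```text
t: 5.5
eef_pos: [0.508, -0.0222, 0.1965]
tool_rot: [-0.003, 0.069, 0.998, 0.0]
contact_force: [-0.4, 0.2, -3.0]
gripper_width: 0.46
```

```bash
python3 look.py pics/w3.png pass_nest:0 reject_nest:0
```

```text
5.5 [ 0.508  -0.0222  0.1965] yaw 172.1 [-0.34  0.25  0.3   2.   -0.09  0.91  1.45] 0.4600257663887669
pass_nest [154.6 153.4] 0.64 [ 0.4694 -0.1429  0.    ]
reject_nest [422.  249.4] 0.18 [0.6428 0.1785 0.    ]
```

View pics/w3.png

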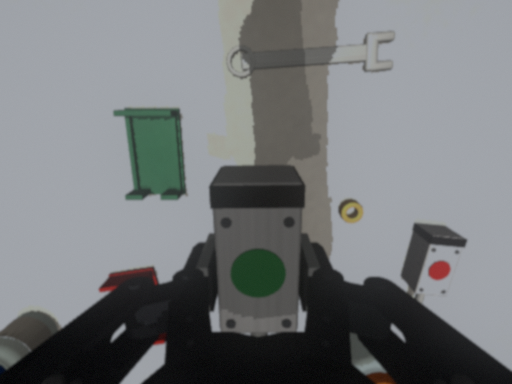

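```bash
python3 - <<'E'
from h import *
im=cv2.imread("pics/w3.png");k=dict(np.load("pics/w3.npz"))
cv2.imwrite("pics/z3.png",cv2.resize(im[98:208,100:200],None,fx=5.4,fy=5.4,interpolation=cv2.INTER_CUBIC))
s,T=tool()
a,st=tagblob(im,(258,272),40,True);p=world(k,a,s["eef_pos"][2]+.026);print(a,st,p,"rel tool",T.inv().apply(p-s["eef_pos"]))
q=[world(k,c,s["eef_pos"][2]+.026) for c in [(211,208),(304,208),(220,222),(226,222)]]
print(q[1]-q[0])
E
```

```text
[257.73514028 272.92011412] [ 231  249   55   49 2103] [ 0.50679881 -0.02276073  0.22353267] rel tool [ 0.00169751 -0.00224256 -0.02599503]
[0.00547958 0.03992791 0.        ]
```

View pics/z3.png

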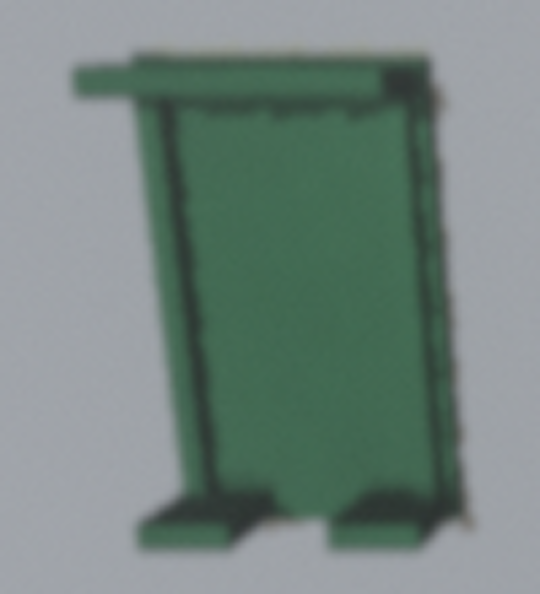

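```bash
python3 - <<'E'
from h import *
k=dict(np.load("pics/w3.npz"))
W=lambda p,z:world(k,(p[0]/5.4+100-.5+.5/5.4,p[1]/5.4+98-.5+.5/5.4),z)[:2]
c=np.array([W(p,.034) for p in [(73,66),(382,66),(138,548),(420,548)]]);print(c.round(4).tolist())
print("dims",[np.linalg.norm(c[a]-c[b]).round(4) for a,b in [(0,1),(2,3),(0,2),(1,3)]])
sl=np.array([W(p,.034) for p in [(237,530),(328,530)]]);print("slot",np.linalg.norm(sl[0]-sl[1]),sl.mean(0))
rear=(c[0]+c[1])/2;fr=(c[2]+c[3])/2
print("ctr",c.mean(0),"yaw rear->front",np.degrees(np.arctan2(*(fr-rear)[::-1])),"yaw left",np.degrees(np.arctan2(*(c[2]-c[0])[::-1])),np.degrees(np.arctan2(*(c[3]-c[1])[::-1])))
# side wall tops z=.013 (left: outer 138->188; inner 165->205) right inner top edge
L=[W(p,.013) for p in [(138,100),(188,490)]];Ri=[W(p,.013) for p in [(430,100),(462,510)]]
print(L,Ri,[np.degrees(np.arctan2(*(x[1]-x[0])[::-1])) for x in (L,Ri)],"width",np.linalg.norm(Ri[0]-L[0]))
E
```

```text
[[0.4158, -0.1614], [0.4239, -0.1028], [0.5119, -0.1754], [0.52, -0.1168]]
dims [np.float64(0.0592), np.float64(0.0592), np.float64(0.0971), np.float64(0.097)]
slot 0.019038751833846006 [ 0.51216914 -0.14441071]
ctr [ 0.46790948 -0.13911996] yaw rear->front -8.281020781430309 yaw left -8.28899468265241 -8.273044187978387
[array([ 0.42298385, -0.16033261]), array([ 0.50566316, -0.17199118])] [array([ 0.4311952 , -0.10075359]), array([ 0.51847288, -0.11275077])] [np.float64(-8.026330955839875), np.float64(-7.826821695944774)] width 0.06014221243335532
```

```bash
python3 - <<'E'
from h import *
jog([.469,-.139,.09],np.radians(-8.1))
E
```

```text
jog [ 0.1157 -0.6128  0.5378] [ 0.0001 -0.0012  0.0023] t 5.65
```

Emit:
jog_arm:
  plan:
    - {"x": 0.03,"y": -0.15,"z": 0,"wx": 0,"wy": 0,"wz": 0.002}
    - {"x": 0.07,"y": -0.3,"z": 0.05,"wx": 0,"wy": 0,"wz": 0.002}
    - {"x": 0.11,"y": -0.45,"z": 0.15,"wx": 0,"wy": 0,"wz": 0.002}
    - {"x": 0.116,"y": -0.58,"z": 0.3,"wx": 0,"wy": -0.001,"wz": 0.002}
    - {"x": 0.116,"y": -0.613,"z": 0.45,"wx": 0,"wy": -0.001,"wz": 0.002}
    - {"x": 0.116,"y": -0.613,"z": 0.537,"wx": 0,"wy": -0.001,"wz": 0.002}
    - {"x": 0.116,"y": -0.613,"z": 0.537,"wx": 0,"wy": -0.001,"wz": 0.002}
    - {"x": 0.116,"y": -0.613,"z": 0.537,"wx": 0,"wy": -0.001,"wz": 0.002}
    - {"x": 0.116,"y": -0.613,"z": 0.537,"wx": 0,"wy": -0.001,"wz": 0.002}

```text
t: 6.4
eef_pos: [0.4702, -0.1381, 0.0912]
tool_rot: [0.001, 0.069, 0.998, 0.0]
contact_force: [0.9, -1.3, -3.5]
gripper_width: 0.457
```

```bash
python3 - <<'E'
from h import *
jog([.469,-.139,.021],np.radians(-8.1))
E
python3 look.py pics/w4.png pass_nest:0
```

```text
jog [ 0.0058 -0.0054  0.3508] [0.0003 0.0004 0.001 ] t 6.4
6.4 [ 0.4702 -0.1381  0.0912] yaw 172.1 [-0.1   0.38  0.32  2.13 -0.2   0.65  1.78] 0.45673040534153303
```

View pics/w4.png

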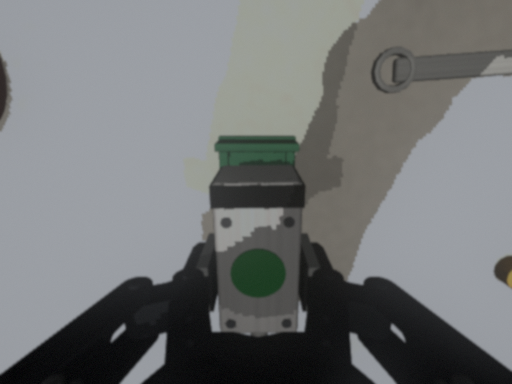

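```bash
python3 - <<'E'
from h import *
k=dict(np.load("pics/w4.npz"));d=np.array([np.cos(np.radians(-8.1)),np.sin(np.radians(-8.1)),0]);n=np.array([-d[1],d[0],0]);c=np.array([.468,-.139,0])
for a in (.049,.043):
  for b in (-.03,.03): print(a,b,pix(k,c-a*d+b*n+[0,0,.034]))
im=cv2.imread("pics/w4.png");print(im[128:170,256].tolist()[::2])
E
```

```text
0.049 -0.03 [214.40759829 142.34384521]
0.049 0.03 [300.43334145 142.62547463]
0.043 -0.03 [214.76691719 150.93761092]
0.043 0.03 [300.02467212 151.21572757]
[[144, 154, 152], [145, 156, 152], [146, 156, 153], [137, 146, 142], [82, 94, 80], [64, 81, 56], [49, 58, 46], [49, 57, 45], [64, 82, 54], [70, 91, 58], [67, 87, 56], [63, 80, 53], [61, 78, 51], [67, 88, 56], [67, 89, 56], [66, 86, 55], [56, 72, 47], [46, 56, 41], [50, 57, 46], [59, 62, 59], [58, 60, 60]]
```

Emit:
jog_arm:
  plan:
    - {"x": 0.003,"y": -0.005,"z": 0.06,"wx": 0,"wy": 0,"wz": 0.001}
    - {"x": 0.006,"y": -0.005,"z": 0.12,"wx": 0,"wy": 0,"wz": 0.001}
    - {"x": 0.006,"y": -0.005,"z": 0.17,"wx": 0,"wy": 0,"wz": 0.001}
    - {"x": 0.006,"y": -0.005,"z": 0.17,"wx": 0,"wy": 0,"wz": 0.001}
    - {"x": 0.006,"y": -0.005,"z": 0.17,"wx": 0,"wy": 0,"wz": 0.001}

```text
t: 6.92
eef_pos: [0.4693, -0.139, 0.0578]
tool_rot: [0.001, 0.071, 0.998, 0.0]
contact_force: [0.5, -1.3, -4.0]
gripper_width: 0.458
```

```bash
python3 - <<'E'
from h import *
jog([.469,-.139,.021],np.radians(-8.1))
E
```

```text
jog [ 0.002  -0.0004  0.1839] [0.0003 0.0007 0.    ] t 6.9167
```

Emit:
jog_arm:
  plan:
    - {"x": 0.002,"y": 0,"z": 0.05,"wx": 0,"wy": 0,"wz": 0}
    - {"x": 0.002,"y": 0,"z": 0.1,"wx": 0,"wy": 0,"wz": 0}
    - {"x": 0.002,"y": 0,"z": 0.14,"wx": 0,"wy": 0,"wz": 0}
    - {"x": 0.002,"y": 0,"z": 0.17,"wx": 0,"wy": 0,"wz": 0}
    - {"x": 0.002,"y": 0,"z": 0.184,"wx": 0,"wy": 0,"wz": 0}
    - {"x": 0.002,"y": 0,"z": 0.184,"wx": 0,"wy": 0,"wz": 0}
    - {"x": 0.002,"y": 0,"z": 0.184,"wx": 0,"wy": 0,"wz": 0}

```text
t: 7.5
eef_pos: [0.47, -0.1391, 0.0209]
tool_rot: [0.002, 0.071, 0.997, 0.0]
contact_force: [5.6, -1.3, -7.0]
gripper_width: 0.457
```

Emit:
jog_arm:
  plan:
    - {"x": 0,"y": 0,"z": 0,"wx": 0,"wy": 0,"wz": 0}
    - {"x": 0,"y": 0,"z": 0,"wx": 0,"wy": 0,"wz": 0}
    - {"x": 0,"y": 0,"z": 0,"wx": 0,"wy": 0,"wz": 0}
    - {"x": 0,"y": 0,"z": 0,"wx": 0,"wy": 0,"wz": 0}
    - {"x": 0,"y": 0,"z": 0,"wx": 0,"wy": 0,"wz": 0}
    - {"x": 0,"y": 0,"z": 0,"wx": 0,"wy": 0,"wz": 0}
    - {"x": 0,"y": 0,"z": 0,"wx": 0,"wy": 0,"wz": 0}
    - {"x": 0,"y": 0,"z": 0,"wx": 0,"wy": 0,"wz": 0}
  hand: 1

```text
t: 8.17
eef_pos: [0.4699, -0.1391, 0.021]
tool_rot: [0.002, 0.071, 0.998, 0.0]
contact_force: [0.1, 0.1, 0.5]
gripper_width: 0.998
```

Emit:
jog_arm:
  plan:
    - {"x": 0,"y": 0,"z": -0.05,"wx": 0,"wy": 0,"wz": 0}
    - {"x": 0,"y": 0,"z": -0.15,"wx": 0,"wy": 0,"wz": 0}
    - {"x": 0,"y": 0,"z": -0.3,"wx": 0,"wy": 0,"wz": 0}
    - {"x": 0,"y": 0,"z": -0.5,"wx": 0,"wy": 0,"wz": 0}
    - {"x": -0.1,"y": 0,"z": -0.7,"wx": 0,"wy": 0,"wz": 0}
    - {"x": -0.2,"y": 0,"z": -0.85,"wx": 0,"wy": 0,"wz": 0}
    - {"x": -0.25,"y": 0,"z": -0.9,"wx": 0,"wy": 0,"wz": 0}
    - {"x": -0.25,"y": 0,"z": -0.9,"wx": 0,"wy": 0,"wz": 0}
    - {"x": -0.25,"y": 0,"z": -0.9,"wx": 0,"wy": 0,"wz": 0}

```text
t: 8.92
eef_pos: [0.5186, -0.1462, 0.2016]
tool_rot: [0.002, 0.071, 0.997, 0.0]
contact_force: [0.1, 0.5, -0.1]
gripper_width: 1.002
```

```bash
python3 look.py pics/w5.png pass_nest:0 green_unit:.006 green_tab_grip:.029 reject_nest:0
```

```text
8.9167 [ 0.5186 -0.1462  0.2016] yaw 171.9 [-0.15  0.29  0.38  1.94 -0.13  0.93  1.72] 1.0017719074325453
pass_nest [26.3 34.6] 0.39 [ 0.3368 -0.3738  0.    ]
green_unit [259.3 125. ] 0.75 [ 0.4662 -0.1377  0.006 ]
green_tab_grip [258.1 198.9] 0.78 [ 0.5479 -0.1507  0.029 ]
green_tab_grip [257.2 127.9] 0.26 [ 0.4673 -0.1403  0.029 ]
reject_nest [226.8 280.6] 0.75 [ 0.6715 -0.2127  0.    ]
```

View pics/w5.png

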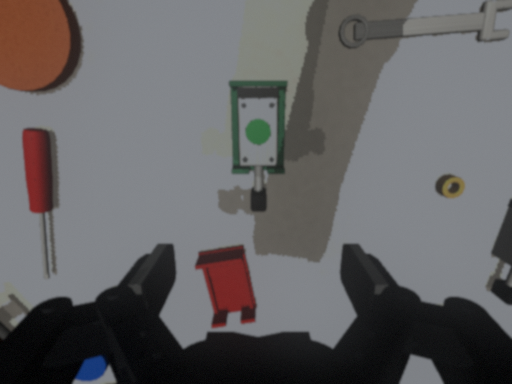

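```bash
cat > fit.py <<'E'
from h import *
from scipy.optimize import minimize
import itertools
BX=[((-.051,.051),(-.031,.031),(0,.003)),((-.049,.049),(-.028,.028),(0,.006)),((-.049,.049),(.023,.028),(0,.013)),((-.049,.049),(-.028,-.023),(0,.013)),
 ((.043,.049),(-.031,.031),(0,.034)),((-.049,-.043),(-.031,-.010),(0,.034)),((-.049,-.043),(.010,.031),(0,.034))]
S=4
def render(k,v,sl,bx):
    x,y,a=v;M=np.zeros(((sl[0].stop-sl[0].start)*S,(sl[1].stop-sl[1].start)*S),np.uint8)
    Rm=R.from_euler('z',a).as_matrix()
    for b in bx:
        P=np.array([pix(k,Rm@np.array(c)+[x,y,0]) for c in itertools.product(*b)])
        P=(P+.5-[sl[1].start,sl[0].start])*S-.5
        cv2.fillConvexPoly(M,cv2.convexHull(P.astype(np.float32)).round().astype(np.int32),1)
    return cv2.resize(M.astype(np.float32),None,fx=1/S,fy=1/S,interpolation=cv2.INTER_AREA)
def fit(fn,sl,kind,v0):
    im=cv2.imread(fn+".png");k=dict(np.load(fn+".npz"));f=im.astype(int);B,G,Q=f[...,0],f[...,1],f[...,2]
    m=((Q-G>25) if kind=="red" else ((G-Q>6)&(G-B>3)))[sl].astype(np.float32)
    for name,bx in (("flange",BX),("noflange",BX[1:])):
        u=lambda p:np.array([v0[0]+p[0]*.01,v0[1]+p[1]*.01,v0[2]+p[2]*.1])
        r=minimize(lambda p:np.abs(render(k,u(p),sl,bx)-m).sum(),[0,0,0],method="Nelder-Mead",options=dict(initial_simplex=[[0,0,0],[.6,0,0],[0,.6,0],[0,0,.6]],xatol=1e-3,fatol=.1))
        v=u(r.x);print(fn,kind,name,v[:2].round(4),np.degrees(v[2]).round(2),"err",r.fun,"area",m.sum())
if __name__=="__main__":
    fit("pics/w3",np.s_[95:212,100:200],"green",[.468,-.139,np.radians(171.9)])
    fit("pics/w5",np.s_[235:335,180:275],"red",[.672,-.212,np.radians(180)])
E
python3 fit.py; python3 - <<'E'
from h import *
im=cv2.imread("pics/w5.png");k=dict(np.load("pics/w5.npz"))
a,_=tagblob(im,(258,131),18,True);A=world(k,a,.046);B=world(k,(258,200),.04);print(A,B,np.degrees(np.arctan2(*(B-A)[1::-1])))
d=np.array([np.cos(np.radians(171.9)),np.sin(np.radians(171.9))]);r=A[:2]-[.468,-.139];print("nest xy",r@d,r@[-d[1],d[0]])
jog([.69,.165,.23],np.radians(-15))
E
```

```text
pics/w3 green flange [ 0.468  -0.1401] 172.26 err 275.875 area 4825.0
pics/w3 green noflange [ 0.4672 -0.1388] 172.65 err 403.625 area 4825.0
pics/w5 red flange [ 0.6713 -0.2109] 181.65 err 844.5625 area 2627.0
pics/w5 red noflange [ 0.67   -0.2094] 181.2 err 842.3125 area 2627.0
[ 0.46939017 -0.14012841  0.046     ] [ 0.54548276 -0.15048749  0.04      ] -7.752466494653713
nest xy -0.0015352930105917433 0.0009212779672251757
jog [-0.6358  1.6618 -0.1494] [0.0002 0.0002 0.0382] t 9.1667
```

Emit:
jog_arm:
  plan:
    - {"x": -0.07,"y": 0.18,"z": -0.03,"wx": 0,"wy": 0,"wz": 0}
    - {"x": -0.14,"y": 0.36,"z": -0.06,"wx": 0,"wy": 0,"wz": 0}
    - {"x": -0.21,"y": 0.54,"z": -0.1,"wx": 0,"wy": 0,"wz": 0}
    - {"x": -0.28,"y": 0.72,"z": -0.12,"wx": 0,"wy": 0,"wz": 0}
    - {"x": -0.32,"y": 0.83,"z": -0.15,"wx": 0,"wy": 0,"wz": 0}

```text
t: 9.58
eef_pos: [0.6046, 0.0141, 0.229]
tool_rot: [-0.0, 0.069, 0.998, 0.001]
contact_force: [0.7, 1.0, -0.4]
gripper_width: 0.999
```

Emit:
jog_arm:
  plan:
    - {"x": -0.07,"y": 0.18,"z": 0,"wx": 0,"wy": 0,"wz": 0.02}
    - {"x": -0.14,"y": 0.36,"z": 0,"wx": 0,"wy": 0,"wz": 0.038}
    - {"x": -0.21,"y": 0.54,"z": 0,"wx": 0,"wy": 0,"wz": 0.038}
    - {"x": -0.28,"y": 0.72,"z": 0,"wx": 0,"wy": 0,"wz": 0.038}
    - {"x": -0.31,"y": 0.83,"z": 0,"wx": 0,"wy": 0,"wz": 0.038}
    - {"x": -0.31,"y": 0.83,"z": 0,"wx": 0,"wy": 0,"wz": 0.038}
    - {"x": -0.31,"y": 0.83,"z": 0,"wx": 0,"wy": 0,"wz": 0.038}

```text
t: 10.17
eef_pos: [0.688, 0.1717, 0.2274]
tool_rot: [-0.002, 0.127, 0.992, 0.0]
contact_force: [0.5, -0.6, -0.1]
gripper_width: 1.002
```

```bash
python3 look.py pics/w6.png red_unit:0 red_tab_grip:.023; python3 - <<'E'
from h import *
im=cv2.imread("pics/w6.png");k=dict(np.load("pics/w6.npz"))
c=pix(k,[.649,.177,.04]).round().astype(int);print(c)
a,st=tagblob(im,tuple(c),25,False);A=world(k,a,.04);print(a,st,A)
b0=pix(k,A+[.083*np.cos(-.26),.083*np.sin(-.26),-.003]).round().astype(int);b,sb=blob(im,tuple(b0),18,"tab");B=world(k,b,.034)
print(b0,b,sb,B,np.linalg.norm((B-A)[:2]),np.degrees(np.arctan2(*(B-A)[1::-1])))
# front/back housing: bright region orientation near tag
g=cv2.cvtColor(im,cv2.COLOR_BGR2GRAY);x,y=c;cv2.imwrite("pics/z6.png",cv2.resize(im[y-60:y+110,x-80:x+80],None,fx=3.5,fy=3.5,interpolation=cv2.INTER_CUBIC));print("crop origin",x-80,y-60)
E
```

```text
10.1667 [0.688  0.1717 0.2274] yaw 165.4 [-0.53  0.55  0.31  1.48 -0.18  1.14  1.12] 1.002385374556073
red_tab_grip [259.1 197.5] 0.69 [0.7238 0.1632 0.023 ]
[255 139]Traceback (most recent call last):
  File "<stdin>", line 4, in <module>
  File "h.py", line 31, in tagblob
    n,l,st,ce=cv2.connectedComponentsWithStats(mm);i=1+st[1:,4].argmax();return ce[i],st[i]
                                                       ~~~~~~~~~~~~~~~^^
ValueError: attempt to get argmax of an empty sequence
```

```bash
sed -i 's/(Rr-G>40)&(Rr-B>40)/(Rr-G>18)\&(Rr-B>12)/' h.py; python3 - <<'E'
from h import *
im=cv2.imread("pics/w6.png");k=dict(np.load("pics/w6.npz"))
print(im[139,255])
a,st=tagblob(im,(255,139),25,False);A=world(k,a,.04);print(a,st,A)
B=world(k,(259.1,197.5),.023);print(np.linalg.norm((B-A)[:2]),np.degrees(np.arctan2(*(B-A)[1::-1])))
for t in (35,50):
  b,sb=blob(im,(259,196),18,"tab");print(b,sb)
cv2.imwrite("pics/z6.png",cv2.resize(im[80:230,190:330],None,fx=4,fy=4,interpolation=cv2.INTER_CUBIC))
E
```

```text
[32 31 67]
[254.51025641 139.1025641 ] [244 128  22  23 390] [0.64884903 0.17704844 0.04      ]
0.07625345943293897 -10.460739093033483
[256.01680672 200.28991597] [250 190  13  21 238]
[256.01680672 200.28991597] [250 190  13  21 238]
```

View pics/z6.png

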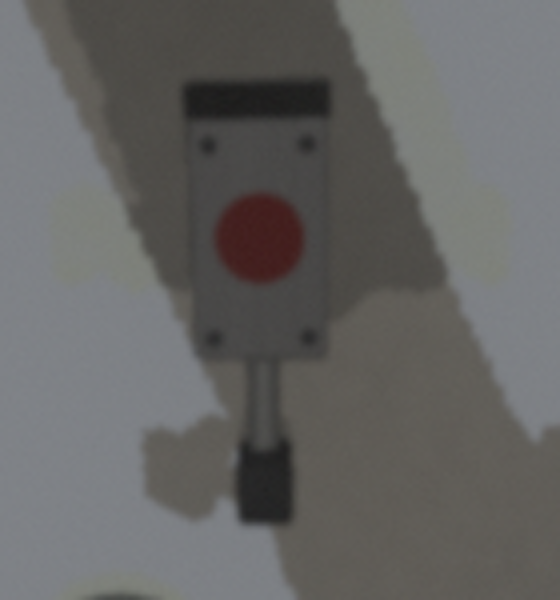

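```bash
python3 - <<'E'
from h import *
k=dict(np.load("pics/w6.npz"))
W=lambda p:world(k,(p[0]/4+190-.4,p[1]/4+80-.4),.04)[:2]
u,v,p,q=[W(x) for x in [(208,146),(307,144),(214,339),(309,338)]]
d=(p+q-u-v)/2;print(np.degrees(np.arctan2(d[1],d[0])),np.linalg.norm(d));e=v-u+q-p;print(np.degrees(np.arctan2(e[1],e[0]))-90)
jog([.6505,.177,.07],np.radians(-13.3));jog([.6505,.177,.012],np.radians(-13.3))
E
```

```text
-13.550180136247578 0.05511534520929911
-13.688276992484418
jog [ 0.1933 -0.0036  0.7944] [ 0.     -0.0006 -0.0087] t 10.3167
jog [ 0.1927 -0.0036  1.0844] [ 0.     -0.0006 -0.0087] t 10.3167
```

Emit:
jog_arm:
  plan:
    - {"x": 0.1,"y": -0.004,"z": 0.15,"wx": 0,"wy": 0,"wz": -0.007}
    - {"x": 0.2,"y": -0.004,"z": 0.3,"wx": 0,"wy": 0,"wz": -0.007}
    - {"x": 0.2,"y": -0.004,"z": 0.5,"wx": 0,"wy": 0,"wz": -0.007}
    - {"x": 0.2,"y": -0.004,"z": 0.68,"wx": 0,"wy": 0,"wz": -0.007}
    - {"x": 0.2,"y": -0.004,"z": 0.8,"wx": 0,"wy": 0,"wz": -0.007}
    - {"x": 0.2,"y": -0.004,"z": 0.8,"wx": 0,"wy": 0,"wz": -0.007}
    - {"x": 0.2,"y": -0.004,"z": 0.8,"wx": 0,"wy": 0,"wz": -0.007}

```text
t: 10.9
eef_pos: [0.6485, 0.1755, 0.0684]
tool_rot: [-0.002, 0.119, 0.993, -0.001]
contact_force: [0.8, 0.2, -0.1]
gripper_width: 0.999
```

```bash
python3 - <<'E'
from h import *
jog([.649,.177,.012],np.radians(-13.6))
E
```

```text
jog [-0.0018  0.0086  0.2822] [-0.0005 -0.0011 -0.0007] t 10.9
```

Emit:
jog_arm:
  plan:
    - {"x": -0.002,"y": 0.009,"z": 0.12,"wx": 0,"wy": -0.001,"wz": -0.001}
    - {"x": -0.002,"y": 0.009,"z": 0.24,"wx": 0,"wy": -0.001,"wz": -0.001}
    - {"x": -0.002,"y": 0.009,"z": 0.282,"wx": 0,"wy": -0.001,"wz": -0.001}
    - {"x": -0.002,"y": 0.009,"z": 0.282,"wx": 0,"wy": -0.001,"wz": -0.001}
    - {"x": -0.002,"y": 0.009,"z": 0.282,"wx": 0,"wy": -0.001,"wz": -0.001}

```text
t: 11.32
eef_pos: [0.6502, 0.1769, 0.0138]
tool_rot: [0.001, 0.118, 0.993, -0.0]
contact_force: [-0.0, 0.3, 0.8]
gripper_width: 1.001
```

Emit:
jog_arm:
  plan:
    - {"x": 0,"y": 0,"z": 0,"wx": 0,"wy": 0,"wz": 0}
    - {"x": 0,"y": 0,"z": 0,"wx": 0,"wy": 0,"wz": 0}
    - {"x": 0,"y": 0,"z": 0,"wx": 0,"wy": 0,"wz": 0}
    - {"x": 0,"y": 0,"z": 0,"wx": 0,"wy": 0,"wz": 0}
    - {"x": 0,"y": 0,"z": 0,"wx": 0,"wy": 0,"wz": 0}
    - {"x": 0,"y": 0,"z": 0,"wx": 0,"wy": 0,"wz": 0}
    - {"x": 0,"y": 0,"z": 0,"wx": 0,"wy": 0,"wz": 0}
    - {"x": 0,"y": 0,"z": 0,"wx": 0,"wy": 0,"wz": 0}
    - {"x": 0,"y": 0,"z": 0,"wx": 0,"wy": 0,"wz": 0}
    - {"x": 0,"y": 0,"z": 0,"wx": 0,"wy": 0,"wz": 0}
  hand: -1
  grip_force: 60

```text
t: 12.15
eef_pos: [0.6511, 0.1772, 0.0152]
tool_rot: [0.001, 0.118, 0.993, 0.0]
contact_force: [-1.2, -0.6, 6.9]
gripper_width: 0.454
```

Emit:
jog_arm:
  plan:
    - {"x": 0,"y": 0,"z": -0.1,"wx": 0,"wy": 0,"wz": 0}
    - {"x": 0,"y": 0,"z": -0.25,"wx": 0,"wy": 0,"wz": 0}
    - {"x": 0,"y": 0,"z": -0.4,"wx": 0,"wy": 0,"wz": 0}
    - {"x": 0,"y": 0,"z": -0.55,"wx": 0,"wy": 0,"wz": 0}
    - {"x": 0,"y": 0,"z": -0.7,"wx": 0,"wy": 0,"wz": 0}
    - {"x": 0,"y": 0,"z": -0.85,"wx": 0,"wy": 0,"wz": 0}
    - {"x": 0,"y": 0,"z": -0.93,"wx": 0,"wy": 0,"wz": 0}
    - {"x": 0,"y": 0,"z": -0.93,"wx": 0,"wy": 0,"wz": 0}

```text
t: 12.82
eef_pos: [0.6526, 0.1777, 0.2055]
tool_rot: [0.004, 0.118, 0.993, 0.002]
contact_force: [0.4, 1.0, -3.3]
gripper_width: 0.455
```

```bash
python3 - <<'E'
from h import *
jog([.71,-.085,.2],np.radians(1.6))
E
```

```text
jog [-0.5873 -1.2093  0.0273] [ 0.001   0.0029 -0.0844] t 12.8167
```

Emit:
jog_arm:
  plan:
    - {"x": -0.05,"y": -0.1,"z": 0,"wx": 0,"wy": 0,"wz": 0}
    - {"x": -0.12,"y": -0.25,"z": 0,"wx": 0,"wy": 0,"wz": 0}
    - {"x": -0.2,"y": -0.42,"z": 0.02,"wx": 0,"wy": 0.001,"wz": 0}
    - {"x": -0.29,"y": -0.6,"z": 0.027,"wx": 0,"wy": 0.003,"wz": 0}

```text
t: 13.15
eef_pos: [0.6791, 0.0477, 0.1974]
tool_rot: [-0.002, 0.117, 0.993, 0.002]
contact_force: [0.5, -0.3, -3.7]
gripper_width: 0.456
```

Emit:
jog_arm:
  plan:
    - {"x": -0.08,"y": -0.17,"z": 0,"wx": 0,"wy": 0,"wz": -0.03}
    - {"x": -0.16,"y": -0.34,"z": 0,"wx": 0,"wy": 0,"wz": -0.06}
    - {"x": -0.24,"y": -0.5,"z": 0,"wx": 0,"wy": 0,"wz": -0.084}
    - {"x": -0.29,"y": -0.6,"z": 0,"wx": 0,"wy": 0,"wz": -0.084}
    - {"x": -0.29,"y": -0.6,"z": 0,"wx": 0,"wy": 0,"wz": -0.084}
    - {"x": -0.29,"y": -0.6,"z": 0,"wx": 0,"wy": 0,"wz": -0.084}
    - {"x": -0.29,"y": -0.6,"z": 0,"wx": 0,"wy": 0,"wz": -0.084}

```text
t: 13.73
eef_pos: [0.7067, -0.0812, 0.1945]
tool_rot: [-0.004, -0.015, 1.0, 0.003]
contact_force: [0.3, 0.4, -3.2]
gripper_width: 0.46
```

```bash
python3 look.py pics/w7.png reject_nest:0; python3 - <<'E'
from h import *
import fit
fit.fit("pics/w7",np.s_[80:240,80:215],"red",[.672,-.211,np.radians(181.6)])
im=cv2.imread("pics/w7.png");k=dict(np.load("pics/w7.npz"))
c=pix(k,[.672,-.211,.02]);x,y=c.round().astype(int);print(c)
cv2.imwrite("pics/z7.png",cv2.resize(im[y-65:y+65,x-55:x+55],None,fx=4.6,fy=4.6,interpolation=cv2.INTER_CUBIC));print("origin",x-55,y-65)
E
```

```text
13.7333 [ 0.7067 -0.0812  0.1945] yaw -178.3 [-0.15  0.58  0.27  1.5  -0.17  1.09  1.76] 0.4596466921605009
reject_nest [144.6 135.6] 0.98 [ 0.6671 -0.2144  0.    ]
pics/w7 red flange [ 0.6698 -0.2112] 182.2 err 296.5 area 5105.0
pics/w7 red noflange [ 0.6693 -0.2103] 181.93 err 376.1875 area 5105.0
[141.24753206 141.88282026]
origin 86 77
```

View pics/z7.png

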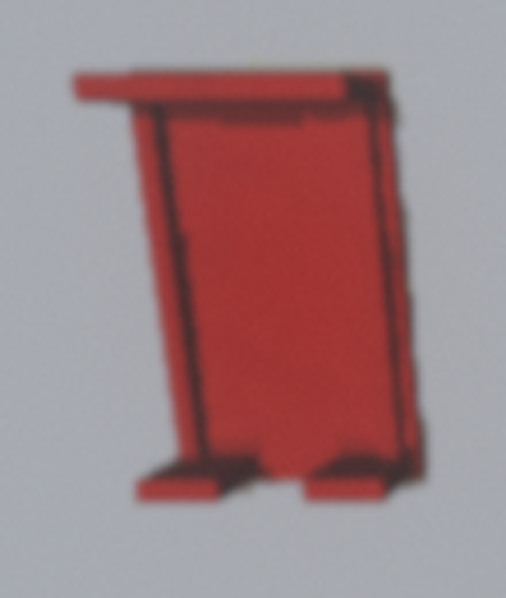

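```bash
python3 - <<'E'
from h import *
k=dict(np.load("pics/w7.npz"))
W=lambda p,z:world(k,(p[0]/4.6+86-.4,p[1]/4.6+77-.4),z)[:2]
c=np.array([W(p,.034) for p in [(73,75),(347,75),(137,500),(387,500)]])
print("dims",[np.linalg.norm(c[a]-c[b]).round(4) for a,b in [(0,1),(2,3),(0,2),(1,3)]])
d=(c[2]+c[3]-c[0]-c[1]);print("ctr",c.mean(0),np.degrees(np.arctan2(d[1],d[0])))
im=cv2.imread("pics/w7.png")
a,st=tagblob(im,(258,272),45,False);p=world(k,a,.1945+.0248);print(a,st,p-[.7067,-.0812,.1945])
jog([.672,-.211,.092],np.radians(2.0))
E
```

```text
dims [np.float64(0.0599), np.float64(0.06), np.float64(0.0964), np.float64(0.0965)]
ctr [ 0.66968118 -0.20966433] 1.7866959003392884
[257.75689575 269.15801777] [ 230  245   56   49 2139] [-0.00183789 -0.00086388  0.0248    ]
jog [ 0.194  -0.6523  0.514 ] [ 0.002  -0.0019 -0.0008] t 13.8333
```

Emit:
jog_arm:
  plan:
    - {"x": 0.04,"y": -0.12,"z": 0,"wx": 0,"wy": 0,"wz": 0}
    - {"x": 0.09,"y": -0.27,"z": 0,"wx": 0.001,"wy": -0.001,"wz": 0}
    - {"x": 0.15,"y": -0.43,"z": 0.1,"wx": 0.002,"wy": -0.002,"wz": -0.001}
    - {"x": 0.19,"y": -0.58,"z": 0.25,"wx": 0.002,"wy": -0.002,"wz": -0.001}
    - {"x": 0.195,"y": -0.648,"z": 0.4,"wx": 0.002,"wy": -0.002,"wz": -0.001}
    - {"x": 0.195,"y": -0.648,"z": 0.514,"wx": 0.002,"wy": -0.002,"wz": -0.001}
    - {"x": 0.195,"y": -0.648,"z": 0.514,"wx": 0.002,"wy": -0.002,"wz": -0.001}
    - {"x": 0.195,"y": -0.648,"z": 0.514,"wx": 0.002,"wy": -0.002,"wz": -0.001}
    - {"x": 0.195,"y": -0.648,"z": 0.514,"wx": 0.002,"wy": -0.002,"wz": -0.001}

```text
t: 14.58
eef_pos: [0.6735, -0.2081, 0.0935]
tool_rot: [0.001, -0.019, 1.0, 0.0]
contact_force: [0.9, 0.3, -3.6]
gripper_width: 0.451
```

```bash
python3 look.py pics/w8.png; python3 - <<'E'
from h import *
jog([.6718,-.210,.0217],np.radians(2.0))
k=dict(np.load("pics/w8.npz"));a=np.radians(2);d=np.array([np.cos(a),np.sin(a),0]);n=np.array([-d[1],d[0],0]);c=np.array([.6698,-.2103,0])
for x in (.049,.043):
  for b in (-.031,.031): print(x,b,pix(k,c-x*d+b*n+[0,0,.034]))
im=cv2.imread("pics/w8.png").astype(int);r=im[...,2]-im[...,1]
print("col",[(i,int(r[i,257])) for i in range(120,172,2)])
for row in (145,149): xs=np.where(r[row,180:340]>25)[0]+180;print(row,xs.min(),xs.max())
E
```

```text
14.5833 [ 0.6735 -0.2081  0.0935] yaw -177.8 [ 0.04  0.67  0.25  1.6  -0.2   0.89  1.98] 0.4511509655168327
jog [ 0.0123 -0.0072  0.3625] [-0.0001  0.0013  0.0011] t 14.6333
0.049 -0.031 [211.98824942 139.44977508]
0.049 0.031 [300.13762945 139.78301101]
0.043 -0.031 [212.3639663 147.9958996]
0.043 0.031 [299.72936995 148.32560652]
col [(120, -2), (122, -3), (124, -3), (126, -2), (128, -3), (130, -2), (132, 9), (134, 64), (136, 50), (138, 23), (140, 57), (142, 81), (144, 81), (146, 78), (148, 64), (150, 79), (152, 85), (154, 86), (156, 86), (158, 80), (160, 46), (162, 17), (164, 5), (166, 4), (168, 5), (170, 3)]
145 215 297
149 219 294
```

Emit:
jog_arm:
  plan:
    - {"x": 0.006,"y": -0.007,"z": 0.06,"wx": 0,"wy": 0.001,"wz": 0.001}
    - {"x": 0.012,"y": -0.007,"z": 0.12,"wx": 0,"wy": 0.001,"wz": 0.001}
    - {"x": 0.012,"y": -0.007,"z": 0.18,"wx": 0,"wy": 0.001,"wz": 0.001}
    - {"x": 0.012,"y": -0.007,"z": 0.18,"wx": 0,"wy": 0.001,"wz": 0.001}
    - {"x": 0.012,"y": -0.007,"z": 0.18,"wx": 0,"wy": 0.001,"wz": 0.001}

```text
t: 15.05
eef_pos: [0.6706, -0.2095, 0.0566]
tool_rot: [-0.001, -0.018, 1.0, 0.0]
contact_force: [1.0, -0.9, -3.0]
gripper_width: 0.46
```

```bash
python3 - <<'E'
from h import *
s,_=tool();print(s["contact_force"],s["eef_pos"]);jog([.6718,-.210,.0217],np.radians(2.0))
E
```

```text
[ 1.04348207 -0.9079146  -3.01590469] [ 0.67056621 -0.20951269  0.05655092]
jog [-0.0064 -0.0028  0.1742] [ 0.0002 -0.0006  0.0001] t 15.05
```

Emit:
jog_arm:
  plan:
    - {"x": -0.006,"y": -0.003,"z": 0.03,"wx": 0,"wy": 0,"wz": 0}
    - {"x": -0.006,"y": -0.003,"z": 0.08,"wx": 0,"wy": 0,"wz": 0}
    - {"x": -0.006,"y": -0.003,"z": 0.12,"wx": 0,"wy": 0,"wz": 0}
    - {"x": -0.006,"y": -0.003,"z": 0.15,"wx": 0,"wy": 0,"wz": 0}
    - {"x": -0.006,"y": -0.003,"z": 0.174,"wx": 0,"wy": 0,"wz": 0}
    - {"x": -0.006,"y": -0.003,"z": 0.174,"wx": 0,"wy": 0,"wz": 0}
    - {"x": -0.006,"y": -0.003,"z": 0.174,"wx": 0,"wy": 0,"wz": 0}

```text
t: 15.63
eef_pos: [0.6729, -0.2099, 0.0215]
tool_rot: [0.0, -0.018, 1.0, 0.0]
contact_force: [5.8, -0.4, -6.4]
gripper_width: 0.456
```

Emit:
jog_arm:
  plan:
    - {"x": 0,"y": 0,"z": 0,"wx": 0,"wy": 0,"wz": 0}
    - {"x": 0,"y": 0,"z": 0,"wx": 0,"wy": 0,"wz": 0}
    - {"x": 0,"y": 0,"z": 0,"wx": 0,"wy": 0,"wz": 0}
    - {"x": 0,"y": 0,"z": 0,"wx": 0,"wy": 0,"wz": 0}
    - {"x": 0,"y": 0,"z": 0,"wx": 0,"wy": 0,"wz": 0}
    - {"x": 0,"y": 0,"z": 0,"wx": 0,"wy": 0,"wz": 0}
    - {"x": 0,"y": 0,"z": 0,"wx": 0,"wy": 0,"wz": 0}
    - {"x": 0,"y": 0,"z": 0,"wx": 0,"wy": 0,"wz": 0}
  hand: 1

```text
t: 16.3
eef_pos: [0.6729, -0.2099, 0.0216]
tool_rot: [0.0, -0.018, 1.0, 0.0]
contact_force: [0.1, 0.7, 0.8]
gripper_width: 0.999
```

Emit:
jog_arm:
  plan:
    - {"x": 0,"y": 0,"z": -0.05,"wx": 0,"wy": 0,"wz": 0}
    - {"x": 0,"y": 0,"z": -0.15,"wx": 0,"wy": 0,"wz": 0}
    - {"x": 0,"y": 0,"z": -0.3,"wx": 0,"wy": 0,"wz": 0}
    - {"x": 0,"y": 0,"z": -0.5,"wx": 0,"wy": 0,"wz": 0}
    - {"x": -0.1,"y": 0,"z": -0.7,"wx": 0,"wy": 0,"wz": 0}
    - {"x": -0.2,"y": 0,"z": -0.85,"wx": 0,"wy": 0,"wz": 0}
    - {"x": -0.25,"y": 0,"z": -0.9,"wx": 0,"wy": 0,"wz": 0}
    - {"x": -0.25,"y": 0,"z": -0.9,"wx": 0,"wy": 0,"wz": 0}
    - {"x": -0.25,"y": 0,"z": -0.9,"wx": 0,"wy": 0,"wz": 0}

```text
t: 17.05
eef_pos: [0.723, -0.2081, 0.2024]
tool_rot: [0.001, -0.018, 1.0, -0.0]
contact_force: [-0.0, -0.1, -0.3]
gripper_width: 1.001
```

```bash
python3 look.py pics/w9.png red_unit:.006 red_tab_grip:.029 reject_nest:0 green_tab_grip:.029; python3 - <<'E'
from h import *
im=cv2.imread("pics/w9.png");k=dict(np.load("pics/w9.npz"))
c=pix(k,[.67,-.21,.046]).round().astype(int)
a,st=tagblob(im,tuple(c),14,False);A=world(k,a,.046);print(c,a,st,A)
E
```

```text
17.05 [ 0.723  -0.2081  0.2024] yaw -177.9 [ 0.02  0.64  0.28  1.38 -0.18  1.14  1.94] 1.001466671882032
red_unit [258.2 119.7] 0.69 [ 0.6632 -0.2106  0.006 ]
[259 128] [257.72394881 129.00548446] [245 116  26  26 547] [ 0.67057557 -0.21087891  0.046     ]
```

View pics/w9.png

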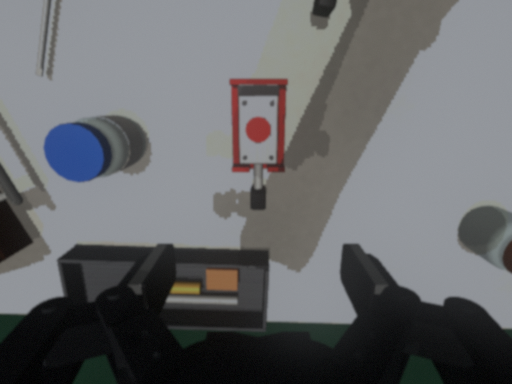

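```bash
python3 - <<'E'
from h import *
jog([.5516,-.1515,.07],np.radians(-8));
E
```

```text
jog [0.8365 0.3129 0.6526] [ 0.0002 -0.0009  0.0555] t 17.3
```

Emit:
jog_arm:
  plan:
    - {"x": 0.18,"y": 0.07,"z": 0,"wx": 0,"wy": 0,"wz": 0.02}
    - {"x": 0.36,"y": 0.14,"z": 0,"wx": 0,"wy": 0,"wz": 0.04}
    - {"x": 0.54,"y": 0.21,"z": 0,"wx": 0,"wy": -0.001,"wz": 0.055}
    - {"x": 0.72,"y": 0.28,"z": 0,"wx": 0,"wy": -0.001,"wz": 0.055}
    - {"x": 0.836,"y": 0.313,"z": 0.15,"wx": 0,"wy": -0.001,"wz": 0.055}
    - {"x": 0.836,"y": 0.313,"z": 0.3,"wx": 0,"wy": -0.001,"wz": 0.055}
    - {"x": 0.836,"y": 0.313,"z": 0.3,"wx": 0,"wy": -0.001,"wz": 0.055}
    - {"x": 0.836,"y": 0.313,"z": 0.3,"wx": 0,"wy": -0.001,"wz": 0.055}

```text
t: 17.97
eef_pos: [0.5508, -0.1514, 0.1397]
tool_rot: [-0.001, 0.069, 0.998, 0.0]
contact_force: [1.2, -0.3, 1.1]
gripper_width: 0.999
```

```bash
python3 look.py pics/w10.png green_tab_grip:.029; python3 - <<'E'
from h import *
im=cv2.imread("pics/w10.png");k=dict(np.load("pics/w10.npz"))
c=pix(k,[.469,-.14,.046]).round().astype(int);print(c)
try:
  a,st=tagblob(im,tuple(c),18,True);print(a,st,world(k,a,.046))
except Exception as e: print(e)
c=pix(k,[.5516,-.1515,.04]).round().astype(int);b,sb=blob(im,tuple(c),24,"tab");print(c,b,sb,world(k,b,.04))
jog([.5516,-.1515,.011],np.radians(-8))
E
```

```text
17.9667 [ 0.5508 -0.1514  0.1397] yaw 172.1 [-0.08  0.43  0.31  1.91 -0.17  0.84  1.75] 0.9987698105058915
green_tab_grip [259.4 188.9] 0.84 [ 0.5489 -0.1504  0.029 ]
[259  97]
[258.75414938  97.20539419] [242  80  34  35 964] [ 0.4692695  -0.14005434  0.046     ]
[259 195] [259.583878   189.45098039] [251 174  19  29 459] [ 0.54626399 -0.14990352  0.04      ]
jog [0.0107 0.0018 0.6537] [0.0001 0.0007 0.0004] t 18.0667
```

Emit:
jog_arm:
  plan:
    - {"x": 0.01,"y": 0.004,"z": 0.15,"wx": 0,"wy": 0,"wz": 0}
    - {"x": 0.015,"y": 0.004,"z": 0.3,"wx": 0,"wy": 0,"wz": 0}
    - {"x": 0.015,"y": 0.004,"z": 0.45,"wx": 0,"wy": 0,"wz": 0}
    - {"x": 0.015,"y": 0.004,"z": 0.55,"wx": 0,"wy": 0,"wz": 0}
    - {"x": 0.015,"y": 0.004,"z": 0.63,"wx": 0,"wy": 0,"wz": 0}
    - {"x": 0.015,"y": 0.004,"z": 0.645,"wx": 0,"wy": 0,"wz": 0}
    - {"x": 0.015,"y": 0.004,"z": 0.645,"wx": 0,"wy": 0,"wz": 0}
    - {"x": 0.015,"y": 0.004,"z": 0.645,"wx": 0,"wy": 0,"wz": 0}

```text
t: 18.73
eef_pos: [0.5524, -0.1515, 0.0141]
tool_rot: [0.002, 0.069, 0.998, -0.0]
contact_force: [0.5, -0.1, 0.2]
gripper_width: 0.999
```

```bash
python3 look.py pics/w11.png green_unit:.006; python3 - <<'E'
from h import *
s,_=tool();print(s["contact_force"]);jog([.5505,-.1513,.011],np.radians(-8))
E
```

```text
18.7333 [ 0.5524 -0.1515  0.0141] yaw 172.1 [-0.02  0.61  0.24  1.97 -0.25  0.58  1.82] 0.9985215121388198
green_unit [259.2  80.5] 0.85 [ 0.4657 -0.1395  0.006 ]
[ 0.44563286 -0.53601605  0.33469504]
jog [ 0.0094 -0.001   0.0169] [0.     0.0016 0.0004] t 18.8333
```

Emit:
jog_arm:
  plan:
    - {"x": 0.005,"y": 0,"z": 0.01,"wx": 0,"wy": 0.001,"wz": 0}
    - {"x": 0.005,"y": 0,"z": 0.01,"wx": 0,"wy": 0.001,"wz": 0}
    - {"x": 0.005,"y": 0,"z": 0.01,"wx": 0,"wy": 0.001,"wz": 0}
    - {"x": 0.005,"y": 0,"z": 0.01,"wx": 0,"wy": 0.001,"wz": 0}
    - {"x": 0.005,"y": 0,"z": 0.01,"wx": 0,"wy": 0.001,"wz": 0}
    - {"x": 0.005,"y": 0,"z": 0.01,"wx": 0,"wy": 0.001,"wz": 0}
    - {"x": 0.005,"y": 0,"z": 0.01,"wx": 0,"wy": 0.001,"wz": 0}
    - {"x": 0.005,"y": 0,"z": 0.01,"wx": 0,"wy": 0.001,"wz": 0}
    - {"x": 0.005,"y": 0,"z": 0.01,"wx": 0,"wy": 0.001,"wz": 0}
    - {"x": 0.005,"y": 0,"z": 0.01,"wx": 0,"wy": 0.001,"wz": 0}
    - {"x": 0.005,"y": 0,"z": 0.01,"wx": 0,"wy": 0.001,"wz": 0}
    - {"x": 0.005,"y": 0,"z": 0.01,"wx": 0,"wy": 0.001,"wz": 0}
  hand: -1
  grip_force: 60

```text
t: 19.83
eef_pos: [0.5515, -0.1511, 0.0125]
tool_rot: [0.001, 0.069, 0.998, 0.0]
contact_force: [-0.2, 1.4, 4.1]
gripper_width: 0.198
```

```bash
python3 look.py pics/w12.png; python3 - <<'E'
from h import *
im=cv2.imread("pics/w12.png");k=dict(np.load("pics/w12.npz"))
c=pix(k,[.469,-.14,.046]).round().astype(int);a,st=tagblob(im,tuple(c),30,True);print(c,a,st,world(k,a,.046))
E
```

```text
19.8333 [ 0.5515 -0.1511  0.0125] yaw 172.1 [-0.02  0.62  0.24  1.97 -0.25  0.58  1.82] 0.19805775771805167
[259  84] [258.55256447  83.7217342 ] [ 229   54   60   60 3529] [ 0.4688246  -0.14004381  0.046     ]
```

Emit:
jog_arm:
  plan:
    - {"x": -0.02,"y": 0,"z": 0,"wx": 0,"wy": 0,"wz": 0}
    - {"x": -0.04,"y": 0,"z": 0,"wx": 0,"wy": 0,"wz": 0}
    - {"x": -0.06,"y": 0,"z": 0,"wx": 0,"wy": 0,"wz": 0}
    - {"x": -0.08,"y": 0,"z": 0,"wx": 0,"wy": 0,"wz": 0}
    - {"x": -0.1,"y": 0,"z": 0,"wx": 0,"wy": 0,"wz": 0}
    - {"x": -0.12,"y": 0,"z": 0,"wx": 0,"wy": 0,"wz": 0}
    - {"x": -0.14,"y": 0,"z": 0,"wx": 0,"wy": 0,"wz": 0}
    - {"x": -0.16,"y": 0,"z": 0,"wx": 0,"wy": 0,"wz": 0}
    - {"x": -0.18,"y": 0,"z": 0,"wx": 0,"wy": 0,"wz": 0}
    - {"x": -0.19,"y": 0,"z": 0,"wx": 0,"wy": 0,"wz": 0}
    - {"x": -0.19,"y": 0,"z": 0,"wx": 0,"wy": 0,"wz": 0}
    - {"x": -0.19,"y": 0,"z": 0,"wx": 0,"wy": 0,"wz": 0}

```text
t: 20.88
eef_pos: [0.5885, -0.1565, 0.0121]
tool_rot: [0.0, 0.069, 0.998, 0.0]
contact_force: [-6.0, 0.7, 4.0]
gripper_width: 0.2
```

```bash
cat > chk.py <<'E'
from h import *
import sys
s,T=tool();print(s["eef_pos"],s["contact_force"],s["gripper_width"],"pull",np.linalg.norm((s["eef_pos"]-[.5515,-.1511,.0125])[:2]))
k=cams.get_calibration("wrist");im=cams.read_camera("wrist")[:,:,::-1].copy();cv2.imwrite(sys.argv[1],im)
c=pix(k,[.470,-.14,.046]).round().astype(int);a,st=tagblob(im,tuple(c),32,True);A=world(k,a,.046);print("tag",a,st,A)
d=np.array([np.cos(np.radians(-8)),np.sin(np.radians(-8)),0])
f=im.astype(int);o=f[...,2]-f[...,0]
for x in np.arange(.036,.092,.002):
    p=pix(k,[*(A[:2]+x*d[:2]),.033]);u,v=p.round().astype(int)
    print(round(x,3),u,v,im[v,u].tolist(),end=" | ")
E
python3 chk.py pics/w13.png
```

```text
[ 0.58849138 -0.15650591  0.01212707] [-5.96725661  0.71689013  3.97178407] 0.20035360832431434 pull 0.03738430296903877Traceback (most recent call last):
  File "chk.py", line 5, in <module>
    c=pix(k,[.470,-.14,.046]).round().astype(int);a,st=tagblob(im,tuple(c),32,True);A=world(k,a,.046);print("tag",a,st,A)
                                                       ~~~~~~~^^^^^^^^^^^^^^^^^^^^^
  File "h.py", line 31, in tagblob
    n,l,st,ce=cv2.connectedComponentsWithStats(mm);i=1+st[1:,4].argmax();return ce[i],st[i]
                                                       ~~~~~~~~~~~~~~~^^
ValueError: attempt to get argmax of an empty sequence
```

```bash
sed -i 's/sl=(slice(c\[1\]-r,c\[1\]+r)/sl=(slice(max(0,c[1]-r),c[1]+r)/' h.py; python3 chk.py pics/w14.png; python3 -c "
from h import *
s,_=tool();print();print(s['joint_vel'].round(4),s['t'])"
```

```text
[ 0.58843849 -0.15652387  0.01215501] [-5.6205389   0.76830236  4.59909294] 0.20259869430954086 pull 0.03733457669502433
tag [259.20668486  11.53342428] [ 228    0   64   29 1466] [ 0.48356225 -0.14214471  0.046     ]
0.036 259 121 [143, 148, 147] | 0.038 259 126 [142, 147, 146] | 0.04 259 130 [142, 146, 146] | 0.042 259 135 [140, 144, 144] | 0.044 259 140 [138, 142, 142] | 0.046 259 145 [137, 141, 142] | 0.048 259 150 [136, 141, 141] | 0.05 259 154 [135, 139, 140] | 0.052 259 159 [135, 139, 139] | 0.054 259 163 [133, 137, 137] | 0.056 259 168 [132, 136, 136] | 0.058 259 172 [131, 135, 136] | 0.06 259 177 [129, 134, 134] | 0.062 259 181 [129, 133, 134] | 0.064 259 186 [128, 132, 133] | 0.066 259 190 [128, 131, 132] | 0.068 259 194 [128, 132, 133] | 0.07 259 198 [126, 130, 130] | 0.072 259 203 [125, 129, 129] | 0.074 259 207 [124, 128, 128] | 0.076 259 211 [124, 128, 129] | 0.078 259 215 [123, 127, 128] | 0.08 259 219 [123, 126, 127] | 0.082 259 223 [122, 125, 126] | 0.084 259 227 [115, 118, 118] | 0.086 259 231 [79, 82, 83] | 0.088 259 235 [70, 73, 72] | 0.09 259 239 [66, 69, 68] | 
[ 0.002  -0.0009 -0.0001 -0.0002  0.0014 -0.0015  0.0003] 20.9833
```

```bash
python3 - <<'E'
from h import *
im=cv2.imread("pics/w14.png").astype(int);k=cams.get_calibration("wrist")
o=(im[...,2]-im[...,0]>45)
n,l,st,ce=cv2.connectedComponentsWithStats(o.astype(np.uint8))
for i in range(1,n):
    if st[i,4]>20: print("orange",st[i],ce[i],im[l==i].mean(0).round())
d=np.array([np.cos(np.radians(-8)),np.sin(np.radians(-8))])
p=world(k,(259,28.8),.046);print("tag front edge",p,"-> unit",p[:2]-.013*d)
for r in range(60,300,6): print(r,im[r,255:263].mean(0).round().astype(int).tolist(),im[r,235:243].mean(0).round().astype(int).tolist(),end=" | ")
E
```

```text
tag front edge [ 0.48859011 -0.14290642  0.046     ] -> unit [ 0.47571662 -0.14109717]
60 [167, 162, 158] [167, 162, 157] | 66 [166, 161, 158] [167, 162, 158] | 72 [166, 161, 157] [167, 162, 157] | 78 [166, 161, 157] [167, 162, 158] | 84 [166, 161, 156] [167, 162, 158] | 90 [166, 161, 157] [166, 161, 157] | 96 [127, 128, 129] [128, 130, 130] | 102 [75, 74, 73] [53, 55, 51] | 108 [137, 141, 140] [54, 60, 50] | 114 [137, 141, 140] [55, 63, 51] | 120 [136, 140, 140] [91, 97, 99] | 126 [135, 139, 139] [152, 160, 157] | 132 [134, 138, 138] [154, 161, 157] | 138 [133, 137, 137] [153, 161, 157] | 144 [132, 136, 137] [153, 161, 158] | 150 [131, 135, 135] [154, 161, 157] | 156 [130, 134, 135] [155, 162, 158] | 162 [129, 133, 134] [155, 162, 158] | 168 [128, 133, 133] [154, 162, 158] | 174 [128, 132, 132] [153, 162, 158] | 180 [127, 131, 131] [153, 162, 158] | 186 [126, 130, 130] [153, 162, 158] | 192 [126, 130, 130] [153, 162, 158] | 198 [125, 129, 129] [152, 161, 158] | 204 [124, 128, 128] [152, 161, 157] | 210 [123, 127, 127] [152, 160, 157] | 216 [122, 126, 126] [152, 160, 156] | 222 [120, 124, 125] [148, 157, 154] | 228 [105, 108, 108] [89, 95, 96] | 234 [71, 73, 73] [48, 49, 49] | 240 [55, 57, 57] [41, 43, 43] | 246 [27, 28, 28] [36, 38, 37] | 252 [25, 26, 26] [32, 34, 33] | 258 [25, 26, 26] [28, 29, 30] | 264 [23, 24, 24] [25, 26, 26] | 270 [20, 22, 22] [25, 26, 26] | 276 [20, 21, 21] [23, 24, 24] | 282 [19, 20, 20] [22, 22, 22] | 288 [19, 21, 21] [22, 22, 23] | 294 [102, 108, 112] [51, 54, 56] |
```

```bash
python3 - <<'E'
from h import *
k14=cams.get_calibration("wrist");k12=dict(np.load("pics/w12.npz"));d=np.array([np.cos(np.radians(-8)),np.sin(np.radians(-8))])
for fn,k in (("w12",k12),("w14",k14)):
    im=cv2.imread(f"pics/{fn}.png").astype(int);g=im.sum(2)/3
    pr=g[:,236:242].mean(1);pc=g[:,256:262].mean(1)
    for nm,q in (("side",pr),("mid",pc)):
        e=np.diff(cv2.GaussianBlur(q.reshape(-1,1),(1,3),0).ravel());i=[j for j in range(20,300) if abs(e[j])>6 and abs(e[j])==abs(e[max(0,j-4):j+5]).max()]
        print(fn,nm,[(j,int(e[j])) for j in i])
        for j in i: print("   ",j,"along z.046/.040/.033",[round(float((world(k,(259,j+.5),z)[:2]-[.468,-.139])@d),4) for z in (.046,.040,.033)])
E
```

```text
w12 side [(52, -13), (116, 11), (180, -24), (189, 12), (198, 7), (222, -17), (231, -12), (289, 6)]
    52 along z.046/.040/.033 [-0.0092, -0.0101, -0.0112]
    116 along z.046/.040/.033 [0.0123, 0.0125, 0.0128]
    180 along z.046/.040/.033 [0.0368, 0.0384, 0.0402]
    189 along z.046/.040/.033 [0.0405, 0.0423, 0.0444]
    198 along z.046/.040/.033 [0.0443, 0.0463, 0.0486]
    222 along z.046/.040/.033 [0.0548, 0.0573, 0.0604]
    231 along z.046/.040/.033 [0.0588, 0.0617, 0.0649]
    289 along z.046/.040/.033 [0.0873, 0.0917, 0.0968]
w12 mid [(46, -16), (125, 16), (179, -12), (229, -13), (240, -12), (291, 24)]
    46 along z.046/.040/.033 [-0.0111, -0.0121, -0.0134]
    125 along z.046/.040/.033 [0.0155, 0.016, 0.0164]
    179 along z.046/.040/.033 [0.0364, 0.0379, 0.0398]
    229 along z.046/.040/.033 [0.0579, 0.0607, 0.0639]
    240 along z.046/.040/.033 [0.063, 0.0661, 0.0696]
    291 along z.046/.040/.033 [0.0884, 0.0928, 0.098]
w14 side [(21, 15), (97, -19), (116, 12), (122, 18), (224, -16), (231, -12), (290, 6)]
    21 along z.046/.040/.033 [0.0187, 0.0173, 0.0155]
    97 along z.046/.040/.033 [0.043, 0.0429, 0.0427]
    116 along z.046/.040/.033 [0.0497, 0.0499, 0.0502]
    122 along z.046/.040/.033 [0.0518, 0.0522, 0.0526]
    224 along z.046/.040/.033 [0.0929, 0.0955, 0.0986]
    231 along z.046/.040/.033 [0.0961, 0.0989, 0.1021]
    290 along z.046/.040/.033 [0.125, 0.1294, 0.1345]
w14 mid [(27, 18), (97, -16), (105, 18), (230, -11), (240, -12), (291, 24)]
    27 along z.046/.040/.033 [0.0205, 0.0192, 0.0175]
    97 along z.046/.040/.033 [0.043, 0.0429, 0.0427]
    105 along z.046/.040/.033 [0.0458, 0.0458, 0.0458]
    230 along z.046/.040/.033 [0.0956, 0.0984, 0.1016]
    240 along z.046/.040/.033 [0.1002, 0.1033, 0.1068]
    291 along z.046/.040/.033 [0.1255, 0.1299, 0.1351]
```

Emit:
jog_arm:
  plan:
    - {"x": -0.01,"y": 0,"z": 0,"wx": 0,"wy": 0,"wz": 0}
    - {"x": -0.02,"y": 0,"z": 0,"wx": 0,"wy": 0,"wz": 0}
    - {"x": -0.03,"y": 0,"z": 0,"wx": 0,"wy": 0,"wz": 0}
    - {"x": -0.035,"y": 0,"z": 0,"wx": 0,"wy": 0,"wz": 0}
    - {"x": -0.035,"y": 0,"z": 0,"wx": 0,"wy": 0,"wz": 0}
    - {"x": -0.035,"y": 0,"z": 0,"wx": 0,"wy": 0,"wz": 0}
    - {"x": -0.035,"y": 0,"z": 0,"wx": 0,"wy": 0,"wz": 0}
    - {"x": -0.035,"y": 0,"z": 0,"wx": 0,"wy": 0,"wz": 0}

```text
t: 21.65
eef_pos: [0.5945, -0.1574, 0.0119]
tool_rot: [-0.001, 0.069, 0.998, 0.0]
contact_force: [-5.4, 1.0, 5.9]
gripper_width: 0.202
```

```bash
python3 - <<'E'
from h import *
s,T=tool();print(s["eef_pos"],s["contact_force"],s["gripper_width"],"pull",np.linalg.norm((s["eef_pos"]-[.5515,-.1511,.0125])[:2]))
k=cams.get_calibration("wrist");im=cams.read_camera("wrist")[:,:,::-1].astype(int);cv2.imwrite("pics/w15.png",im)
for r in range(60,140,2): print(r,im[r,256:262].mean(0).round().astype(int).tolist(),im[r,236:242].mean(0).round().astype(int).tolist(),end=" | ")
print()
for c in ("scene","top"):
    kk=cams.get_calibration(c);j=cams.read_camera(c).astype(int);cv2.imwrite(f"pics/{c}15.png",j[:,:,::-1])
    print(c,[(round(x,3),*p,j[p[1],p[0]].tolist()) for x in np.arange(.036,.10,.004) for p in [pix(kk,[.471+x*.99,-.1403-x*.139,.03]).round().astype(int).tolist()]])
E
```

```text
[ 0.59454731 -0.15740102  0.01185344] [-5.40145424  1.02665046  5.9449117 ] 0.20225687388334804 pull 0.043506022076649074
60 [168, 162, 158] [168, 162, 158] | 62 [167, 162, 158] [168, 162, 158] | 64 [167, 162, 158] [167, 162, 158] | 66 [167, 162, 158] [167, 162, 158] | 68 [167, 162, 158] [168, 162, 158] | 70 [168, 162, 158] [167, 162, 158] | 72 [167, 162, 158] [167, 162, 158] | 74 [166, 162, 158] [166, 161, 158] | 76 [152, 152, 151] [154, 153, 151] | 78 [124, 126, 127] [124, 126, 127] | 80 [91, 91, 92] [90, 91, 92] | 82 [66, 67, 66] [62, 62, 61] | 84 [75, 74, 73] [53, 54, 52] | 86 [70, 70, 74] [52, 52, 50] | 88 [53, 67, 100] [50, 53, 48] | 90 [55, 89, 142] [51, 55, 48] | 92 [56, 97, 154] [50, 56, 48] | 94 [56, 96, 154] [51, 56, 48] | 96 [57, 96, 154] [50, 55, 48] | 98 [68, 98, 140] [51, 55, 48] | 100 [120, 126, 131] [52, 59, 49] | 102 [142, 146, 146] [55, 62, 51] | 104 [142, 146, 146] [69, 75, 72] | 106 [142, 146, 145] [89, 94, 96] | 108 [141, 146, 145] [91, 96, 99] | 110 [141, 146, 145] [108, 115, 115] | 112 [140, 145, 145] [146, 155, 151] | 114 [140, 145, 145] [153, 162, 158] | 116
[... 1355 characters left out ...]
(np.float64(0.048), 299, 208, [99, 89, 85]), (np.float64(0.052), 300, 206, [96, 90, 84]), (np.float64(0.056), 300, 205, [87, 82, 76]), (np.float64(0.06), 300, 203, [92, 84, 78]), (np.float64(0.064), 300, 202, [95, 90, 84]), (np.float64(0.068), 300, 200, [94, 89, 82]), (np.float64(0.072), 301, 199, [94, 88, 83]), (np.float64(0.076), 301, 197, [95, 89, 80]), (np.float64(0.08), 301, 196, [90, 83, 79]), (np.float64(0.084), 301, 194, [96, 91, 84]), (np.float64(0.088), 302, 193, [92, 82, 79]), (np.float64(0.092), 302, 191, [90, 84, 77]), (np.float64(0.096), 302, 190, [96, 90, 82])][ WARN:0@1.263] global loadsave.cpp:1063 imwrite_ Unsupported depth image for selected encoder is fallbacked to CV_8U.
```

Emit:
jog_arm:
  plan:
    - {"x": -0.004,"y": 0,"z": 0,"wx": 0,"wy": 0,"wz": 0}
    - {"x": -0.008,"y": 0,"z": 0,"wx": 0,"wy": 0,"wz": 0}
    - {"x": -0.008,"y": 0,"z": 0,"wx": 0,"wy": 0,"wz": 0}
    - {"x": -0.008,"y": 0,"z": 0,"wx": 0,"wy": 0,"wz": 0}
    - {"x": -0.008,"y": 0,"z": 0,"wx": 0,"wy": 0,"wz": 0}
    - {"x": -0.008,"y": 0,"z": 0,"wx": 0,"wy": 0,"wz": 0}
    - {"x": -0.008,"y": 0,"z": 0,"wx": 0,"wy": 0,"wz": 0}
    - {"x": -0.008,"y": 0,"z": 0,"wx": 0,"wy": 0,"wz": 0}

```text
t: 22.47
eef_pos: [0.5953, -0.1575, 0.0116]
tool_rot: [-0.002, 0.069, 0.998, 0.0]
contact_force: [-6.1, 2.2, 5.2]
gripper_width: 0.197
```

```bash
python3 - <<'E'
from h import *
s,T=tool();print(s["eef_pos"],s["contact_force"],s["gripper_width"],s["joint_vel"].round(4),"pull",np.linalg.norm((s["eef_pos"]-[.5515,-.1511,.0125])[:2]))
im=cams.read_camera("wrist")[:,:,::-1].astype(int)
for r in range(68,108,2): print(r,im[r,256:262].mean(0).round().astype(int).tolist(),end=" | ")
k=cams.get_calibration("wrist")
print("nest wall top (x=-43,-49) rows",[pix(k,[.468+a*.99,-.139-a*.139,.034])[1].round(1) for a in (.043,.049)])
im=cams.read_camera("top")[:,:,::-1].copy();kk=cams.get_calibration("top")
for n,g,c in (("green",True,[.471,-.14,.046]),("red",False,[.67,-.21,.046])):
    try:
        p=pix(kk,c).round().astype(int);a,st=tagblob(im,tuple(p),7,g);print(n,p,a,st[4],world(kk,a,.046))
    except Exception as e: print(n,e)
E
```

```text
[ 0.59534339 -0.15748646  0.01163846] [-6.13040355  2.21435011  5.17213066] 0.1971362795521021 [ 0.0003  0.0002 -0.0012 -0.0001  0.0011 -0.0011 -0.0005] pull 0.04430609298226078
68 [167, 162, 158] | 70 [168, 162, 159] | 72 [165, 161, 158] | 74 [146, 147, 148] | 76 [118, 120, 121] | 78 [84, 85, 86] | 80 [67, 67, 67] | 82 [76, 75, 74] | 84 [68, 68, 73] | 86 [52, 67, 101] | 88 [55, 92, 144] | 90 [58, 97, 155] | 92 [57, 97, 155] | 94 [57, 97, 155] | 96 [57, 97, 155] | 98 [82, 107, 147] | 100 [135, 140, 145] | 102 [142, 146, 146] | 104 [142, 146, 146] | 106 [142, 146, 146] | nest wall top (x=-43,-49) rows [np.float64(79.3), np.float64(95.4)]
green attempt to get argmax of an empty sequence
red attempt to get argmax of an empty sequence
```

Emit:
jog_arm:
  plan:
    - {"x": -0.005,"y": 0,"z": 0,"wx": 0,"wy": 0,"wz": 0}
    - {"x": -0.01,"y": 0,"z": -0.003,"wx": 0,"wy": 0,"wz": 0}
    - {"x": -0.014,"y": 0,"z": -0.003,"wx": 0,"wy": 0,"wz": 0}
    - {"x": -0.014,"y": 0,"z": -0.003,"wx": 0,"wy": 0,"wz": 0}
    - {"x": -0.014,"y": 0,"z": -0.003,"wx": 0,"wy": 0,"wz": 0}
    - {"x": -0.014,"y": 0,"z": -0.003,"wx": 0,"wy": 0,"wz": 0}
    - {"x": -0.014,"y": 0,"z": -0.003,"wx": 0,"wy": 0,"wz": 0}
    - {"x": -0.014,"y": 0,"z": -0.003,"wx": 0,"wy": 0,"wz": 0}

```text
t: 23.23
eef_pos: [0.5968, -0.1577, 0.0115]
tool_rot: [-0.004, 0.069, 0.998, 0.001]
contact_force: [-5.8, 2.5, 3.7]
gripper_width: 0.199
```

```bash
python3 - <<'E'
from h import *
s,T=tool();print(s["eef_pos"],s["contact_force"],s["gripper_width"],s["joint_vel"].round(4),"pull",np.linalg.norm((s["eef_pos"]-[.5515,-.1511,.0125])[:2]))
im=cams.read_camera("wrist")[:,:,::-1].astype(int)
for r in range(60,104,1): print(r,im[r,256:262].mean(0).round().astype(int).tolist(),end=" | ")
k=cams.get_calibration("wrist");print(pix(k,[.468+.046*.99,-.139-.046*.139,.033]))
E
```

```text
[ 0.59681222 -0.15766652  0.01154479] [-5.80402384  2.48350643  3.69582766] 0.199009744460867 [ 0.0012 -0.0005  0.0027 -0.0003  0.0001  0.0018  0.0001] pull 0.04578555021638338
60 [168, 162, 159] | 61 [168, 162, 159] | 62 [168, 163, 159] | 63 [168, 162, 159] | 64 [168, 162, 159] | 65 [167, 162, 158] | 66 [168, 162, 159] | 67 [166, 161, 158] | 68 [161, 159, 156] | 69 [151, 151, 151] | 70 [137, 138, 139] | 71 [123, 124, 125] | 72 [107, 108, 110] | 73 [90, 91, 92] | 74 [72, 74, 74] | 75 [64, 65, 64] | 76 [67, 66, 66] | 77 [73, 72, 71] | 78 [76, 74, 74] | 79 [74, 73, 73] | 80 [65, 67, 74] | 81 [55, 63, 86] | 82 [50, 69, 107] | 83 [52, 82, 130] | 84 [56, 94, 148] | 85 [58, 98, 154] | 86 [57, 98, 155] | 87 [57, 98, 156] | 88 [57, 98, 155] | 89 [56, 97, 155] | 90 [56, 98, 155] | 91 [56, 97, 155] | 92 [57, 98, 156] | 93 [56, 98, 155] | 94 [56, 97, 155] | 95 [56, 97, 155] | 96 [57, 98, 155] | 97 [60, 97, 151] | 98 [80, 106, 145] | 99 [112, 124, 142] | 100 [134, 140, 145] | 101 [142, 146, 146] | 102 [143, 147, 146] | 103 [142, 147, 146] | [261.44268211  83.47963517]
```

Emit:
jog_arm:
  plan:
    - {"x": -0.004,"y": 0,"z": 0,"wx": 0,"wy": 0,"wz": 0}
    - {"x": -0.009,"y": 0,"z": 0,"wx": 0,"wy": 0,"wz": 0}
    - {"x": -0.009,"y": 0,"z": 0,"wx": 0,"wy": 0,"wz": 0}
    - {"x": -0.009,"y": 0,"z": 0,"wx": 0,"wy": 0,"wz": 0}
    - {"x": -0.009,"y": 0,"z": 0,"wx": 0,"wy": 0,"wz": 0}
    - {"x": -0.009,"y": 0,"z": 0,"wx": 0,"wy": 0,"wz": 0}
    - {"x": -0.009,"y": 0,"z": 0,"wx": 0,"wy": 0,"wz": 0}
    - {"x": -0.009,"y": 0,"z": 0,"wx": 0,"wy": 0,"wz": 0}
    - {"x": -0.009,"y": 0,"z": 0,"wx": 0,"wy": 0,"wz": 0}
    - {"x": -0.009,"y": 0,"z": 0,"wx": 0,"wy": 0,"wz": 0}

```text
t: 24.12
eef_pos: [0.5975, -0.1578, 0.0111]
tool_rot: [-0.005, 0.069, 0.998, 0.001]
contact_force: [-6.0, 1.8, 4.8]
gripper_width: 0.201
```

```bash
python3 - <<'E'
from h import *
s,T=tool();print(s["eef_pos"],s["contact_force"],s["gripper_width"],s["joint_vel"].round(4),"pull",np.linalg.norm((s["eef_pos"]-[.5515,-.1511,.0125])[:2]))
im=cams.read_camera("wrist")[:,:,::-1].astype(int);o=(im[:,256:262,2]-im[:,256:262,0]).mean(1)
print([(r,int(o[r])) for r in range(64,104)])
# band width check across rod to scale: rod 10 mm
row=im[92];print("rod px width",((row[:,2]-row[:,0])[230:290]>50).sum())
E
```

```text
[ 0.59751998 -0.15779169  0.01113488] [-5.98332765  1.80047195  4.81004676] 0.20080289245116792 [-0.0008  0.0012  0.      0.001   0.0001  0.0005 -0.0015] pull 0.046503952136062024
[(64, -8), (65, -7), (66, -2), (67, 1), (68, 3), (69, 2), (70, 2), (71, 1), (72, 1), (73, 0), (74, -1), (75, -1), (76, -1), (77, 0), (78, 9), (79, 32), (80, 57), (81, 78), (82, 92), (83, 97), (84, 98), (85, 98), (86, 99), (87, 99), (88, 99), (89, 99), (90, 100), (91, 99), (92, 99), (93, 100), (94, 99), (95, 100), (96, 99), (97, 91), (98, 67), (99, 33), (100, 11), (101, 5), (102, 3), (103, 4)]
rod px width 24
```

```bash
python3 -c "
from station import bot
print(bot.hand_in())"
```

```text
the job is handed in; nothing more can be done
None
```

I set the red-tagged unit in the reject nest and the green-tagged unit in the pass nest, and let go of both. I then gripped the green tab, drew its rod out to the orange band, and handed in at about t = 24 s, still holding it.

**Seating:** After release, the wrist pictures put each tag about 1–2 mm from its nest centre, with the rod out through the slot. The green housing later slid forward onto its slotted wall, as expected. I did not check either housing's tilt directly.

**Draw:** At the end about 7–7.8 mm of the 8 mm band showed. Allowing for a possible dark collar at the housing, I put the rod at about 39–42 mm, inside the 35–47 mm window. The tab moved 46.5 mm in all; the difference should be the housing sliding forward in the nest. The arm was still, with the fingers stopped on the tab.

**Checks that failed or disagreed:**
- The pull force read about 6.0 N. The spring should give about 6.6 N at 40 mm, so the force alone suggests 35 mm.
- The wrist camera's scale along the rod was about 5–8% short, so I relied on how much of the band showed rather than on absolute positions.
- A final check of both tags with the top camera found neither of them, so the last look at the red unit was right after I released it.
- I did not check the bystanders at the end; the force readings showed no sign of the arm touching any of them.

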